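# Hold a specimen slide flush on the tilted stage of a desktop slide scanner

### The arm

A 6-joint arm with a two-finger parallel gripper is mounted at the origin on a cart in front of the work surface, level with it; the furniture and walls round the work are solid. World frame = base frame: x ahead of the robot, y to its left, z up, the work surface at z = 0. Lengths are in mm, angles in degrees, forces in N, time in s.
With the tool pointing down it reaches from about 300 to 850 mm from the base axis. Payload 4.2 kg.
Tool frame: the origin (TCP) lies at the very end of the fingers, on their centre line; the grasp point (between the pads) lies 19 mm behind it (env.grip_depth is the distance from the TCP to the grasp point, in mm); y points along the fingers, z is the direction in which the jaws open and shut, and the axes are right-handed (so a half turn about y gives the same grasp; the last joint's range is limited). The gripper opens to 91 mm and grips with 3 to 60 N. Pads are 32 mm wide; open, the fingers measure 118 mm over their backs; the gripper's body (76 mm by 178 mm) begins 60 mm behind the grasp point.
Start: joints at [-68.755, 18.312, 89.639, -0, 72.044, -1.146], TCP at [219.038, -531.663, 213.976] pointing down, gripper open.
Joint ranges: [-177.97, 177.97], [-48.28, 115.42], [12.27, 149.76], [-77.06, 257.06], [2.81, 150.46], [-146.56, 146.56]. Speed limits (degrees/s): [147.25, 147.25, 180, 180, 180, 180].

### API

Orientations are given as [roll, pitch, yaw] about the fixed x, y, z axes, in that order (R = Rz(yaw) Ry(pitch) Rx(roll)).
In Python, from workcell import state, imaging, job, env gives the robot as it stands.
- The arm moves only by the shell command python3 -m pendant 'ROWS' [FORCE]. ROWS is JSON, a list of rows, each an object with "delta_pos": the shift along the tool's x, y, z in cm, a list of three; "twist": the turn, a rotation vector about the tool's x, y, z in degrees, a list of three; "grip": the opening in per cent of the stroke, from 0 (shut) to 100 (fully open). In form: [{"delta_pos": [tx, ty, tz], "twist": [wx, wy, wz], "grip": grip}, ...]. A call has exactly 5 rows; each row is the pose to reach, as a shift and turn from the pose commanded when the call began, along the tool's axes at that moment; what a row does not reach only later rows make up. A row lasts 1/10 s, in which the tool goes at most 50 mm and 8.59 degrees, less where a joint would pass 70% of its speed; a pose out of reach is approached as far as the arm can. A call with a gripper value outside its range is refused whole. The fingers move at their own pace and stop on an object; FORCE is the grip in N (left out, the last holds). Time passes only in rows, so rows that repeat a pose let the fingers close, or fill a call up. It gives the time, the measured TCP pose, the force and the opening at its end, in the units of the state.
- state(): the state, without advancing time (a new reading comes with each control period).
- imaging.grab_frame(name): name is "scene" or "top"; returns (picture, depth): 420x560x3 uint8, red, green, blue; 420x560 float32, mm along the optical axis (not along the pixel's ray), 0 where there is no reading.
- imaging.camera_info(name): a dict with "fx", "fy", "cx", "cy" (pixels), "k1" (the pictures are not rectified: a ray, as slopes to the right and down, at radius r is drawn at 1 + k1 r^2 times it, then the intrinsics apply), "R" (3x3) and "t" (3): a world point X has camera coordinates R X + t. Camera axes: x right, y down, z forward; pixel columns grow to the right and rows downward; lengths in mm; the calibration is good to about 2 mm. A picture is of the moment at which its call begins. camera_info takes no time and is no camera call.
- job.job_done(): hands the job in, once; it reports no verdict.
The state is a dict: "time_s": time; "qpos": joint angles; "qvel": joint speeds; "effort": joint torques, N m; "ee_pos": TCP position; "ee_rot": TCP orientation; "force": force on the tool from outside, world axes, zero at the start; "torque": the same for the moment, N m; "gripper_width": finger opening in mm.
Only numpy, scipy, OpenCV 4.12 (cv2) and the standard library are available. Lean on these libraries where they do the work, as an engineer would, in place of code of your own. Each camera call takes 0.05 s, during which the arm holds its last target.

### The job

Take the clear dust cover off the slide tray and set it down upright on the bare desk, clear of the tray. Then pick the slide with the yellow grip out of the tray, leaving the other two in their bays, tilt it to match the sloping face of the slide scanner and, grip side up, press it squarely and gently down between the guide lips until it lies flush on the frame and the sprung glass stage is pushed in, without altering the scanner's tilt. The scanner reads only while the stage is held in, so never let go of the lifted slide: finish while still gripping it and holding it flush.

Things in the scene. Friction and masses are not known exactly. Their poses are not given: they have to be found in the camera images.
- dust_cover: clear bluish plastic cover, an open-bottomed box 130 x 100 x 49 mm (x, y, z), walls 3 mm, standing loose over the slide tray on the tray's foot; inside 124 x 94 mm and 46 mm high. Dark grip bar on its middle, 40 mm long in x, 12 mm thick in y, from z = 49 to 79 mm (pinch it across the 12 mm). About 140 g. Origin: centre of the bottom rim, z up. Must be raised straight by at least 50 mm to clear the slides.
- slide_tray: light grey slide tray, fixed to the desk: foot 142 x 112 x 4 mm (x, y, z), on it a dark floor at z = 6 mm with three bays side by side along x, centred at x = -39, 0 and +39 mm, each 36 x 84 mm with walls 3 mm thick up to z = 11 mm; one slide lies in each bay with its long side along the tray's y. Origin: centre of the underside.
- slide_yellow: plastic slide carrier, 30 x 78 x 5 mm plate (x, y, z) with a glass slide let into it and a yellow finger grip standing upright on its middle, and a yellow label at its +y end. The grip is 24 mm long in x and 12 mm thick in y, from z = 5 to 35 mm (pinch it across the 12 mm). About 40 g, loose. Origin: centre of the flat underside, z up through the grip. The slide to be scanned; starts in any of the three bays.
- slide_blue: plastic slide carrier, 30 x 78 x 5 mm plate (x, y, z) with a glass slide let into it and a blue finger grip standing upright on its middle, and a blue label at its +y end. The grip is 24 mm long in x and 12 mm thick in y, from z = 5 to 35 mm (pinch it across the 12 mm). About 40 g, loose. Origin: centre of the flat underside, z up through the grip. To be left in its bay.
- slide_green: plastic slide carrier, 30 x 78 x 5 mm plate (x, y, z) with a glass slide let into it and a green finger grip standing upright on its middle, and a green label at its +y end. The grip is 24 mm long in x and 12 mm thick in y, from z = 5 to 35 mm (pinch it across the 12 mm). About 40 g, loose. Origin: centre of the flat underside, z up through the grip. To be left in its bay.
- scanner: desktop slide scanner, light grey base 135 x 140 mm fixed to the desk, two upright cheeks at y = +-58 mm (82 mm high at most) that carry a dark tilting head between them on a stiff friction hinge along y at 56 mm height. Origin: under the hinge axis at desk level; -x is its front, to which the head's face slopes down.
- scanner_head (a joint): tilt of the scanner head in rad: 0 = face level, positive = face sloping down to the scanner's front (-x); anything from 0.28 to 0.56 at the start. The hinge is stiff (about 4 N m) and stays where it is.
- frame (a point): centre of the flat frame face on the tilted head, 16 mm out from the hinge axis; z is the outward normal of the sloping face, y runs along the hinge, x up the slope. Head face 64 x 104 mm (x, y). The frame surrounds a glass stage of 24 x 58 mm. Guide lips 3 mm high stand round a bay of 36 x 84 mm, in which a slide (30 x 78 mm, long side along y, either way round) lies flush on the frame with 3 mm to spare on each side.
- stage (a joint): how far the sprung glass stage is pushed in, in m: 0 = at rest, standing 4 mm proud of the frame; 0.004 = level with the frame, where a slide lies flush. Takes about 2 N to start and 7 N when level; 0.0045 is its end stop.
- head_edge (a point): point on the middle of the head's lower front edge (x = -32 mm, z = -17 mm from point frame); shows whether the head was tilted.

How it is judged (in metres and radians):
On the way, in this order (a step that is already met when the one before it is completed fails the run):
1. the dust cover stands released on the desk, clear of the tray (height (world z) of dust_cover below 0.004 m and angle between dust_cover's own z axis and vertical below 0.06 rad and horizontal distance between dust_cover and slide_tray above 0.115 m and linear speed of dust_cover below 0.02 m/s and contact force between the fingers and dust_cover below 0.1 N), for 0.2 s.
2. the yellow slide is lifted out of the tray (height (world z) of slide_yellow above 0.045 m and contact force between the fingers and slide_yellow above 1 N), for 0.1 s.
At the end, for the whole second after the job is handed in: Yellow slide gripped (5 N), flush on the frame: centre within 5 mm, 1.5 mm off the face, 0.05 rad to it, long side 0.12 rad; stage in over 3 mm, 4 to 35 N, still. Cover upright, released, rim under 4 mm, centre over 115 mm from the tray's. Other slides within 8 mm of their start, level (all of step 1 and x of slide_yellow in the frame of frame between -0.005 and 0.005 m and y of slide_yellow in the frame of frame between -0.005 and 0.005 m and z of slide_yellow in the frame of frame below 0.0015 m and angle between the z axis of slide_yellow and the z axis of frame, either way round below 0.05 rad and angle between slide_yellow's own z axis and vertical below 1 rad and angle between the y axis of slide_yellow and the y axis of frame, either way round below 0.12 rad and value of joint stage above 0.003 m and contact force between slide_yellow and scanner between 4 and 35 N and contact force between the fingers and slide_yellow above 5 N and linear speed of slide_yellow below 0.02 m/s and distance of each of slide_blue, slide_green from where it was at the start of the episode below 0.008 m and angle between each of slide_blue, slide_green's own z axis and vertical below 0.08 rad); the arm keeps its last pose, push and grip.
It fails at once if the yellow slide is let go of while off the tray and above the desk (height (world z) of slide_yellow above 0.045 m and contact force between the fingers and slide_yellow below 0.2 N).
It fails at once if the dust cover is dropped, or left on other things, more than 30 mm above the desk (height (world z) of dust_cover above 0.03 m and contact force between the fingers and dust_cover below 0.1 N).
It fails at once if the scanner head's tilt is altered (its front edge moves over 5 mm) (distance of head_edge from where it was at the start of the episode above 0.005 m).
It fails at once if the slide is pressed against the scanner with more than 45 N (contact force between slide_yellow and scanner above 45 N).
It also fails if it takes over 48 s, if anything falls off the work surface, if the arm or the gripper's body presses on something with over 40 N, if the wrist force passes 120 N, or if a joint passes its speed limit or range.

## Working session

There is one attempt and no reset: what is moved stays moved. The work goes in short steps, Python scripts to look and compute and a shell command to move; the robot and the scene stay as the last step left them, time stands still between calls to the robot, and variables do not carry over. Pictures are saved under pics/ and viewed, and the job is handed in when it is done.

```bash
ls; mkdir -p pics
python3 - <<'E'
from workcell import state, imaging, job, env
import cv2
print(state())
for n in ("scene","top"):
    im,d=imaging.grab_frame(n)
    cv2.imwrite(f"pics/{n}0.png",im[:,:,::-1])
    import numpy as np; np.save(f"pics/{n}0_d.npy",d)
    print(imaging.camera_info(n))
E
```

```text
pics
{'time_s': 0.0, 'qpos': array([-6.87546716e+01,  1.83485842e+01,  8.97053906e+01, -1.01444099e-03,
        7.20426480e+01, -1.14589446e+00]), 'qvel': array([-0.06563356,  0.02390522, -0.05848856, -0.01255997,  0.0774428 ,
       -0.00436357]), 'effort': array([-9.43901068e-04, -4.12456119e+01, -2.31977177e+01,  7.22978264e-02,
        4.58007900e-02, -1.49807420e-04]), 'ee_pos': array([ 218.85038768, -531.18809167,  213.1577949 ]), 'ee_rot': array([-9.00966228e+01,  9.67989384e-04, -1.57608464e+02]), 'force': array([-0.5672216 , -0.31731489,  0.90734364]), 'torque': array([-0.01735617, -0.00471185,  0.01463409]), 'gripper_width': 91.20859266812771}
{'fx': 463.3810967515945, 'fy': 463.3810967515945, 'cx': 277.3924208318033, 'cy': 202.31527256829773, 'k1': -0.06282956108462516, 'R': array([[-0.83445462, -0.55057569,  0.02349252],
       [-0.24448565,  0.33166478, -0.91116697],
       [ 0.49387473, -0.76607107, -0.41136706]]), 't': array([470.95175782, 218.42182783, 642.06967673])}
{'fx': 474.37761252194355, 'fy': 474.37761252194355, 'cx': 282.7777305220622, 'cy': 204.70693717267685, 'k1': -0.09948141085882202, 'R': array([[ 0.00680466, -0.99996925, -0.00389828],
       [-0.98082479, -0.00591497, -0.19480182],
       [ 0.19477277,  0.00514909, -0.98083488]]), 't': array([  2.07251032, 552.86757609, 942.43960525])}
```

View pics/scene0.png

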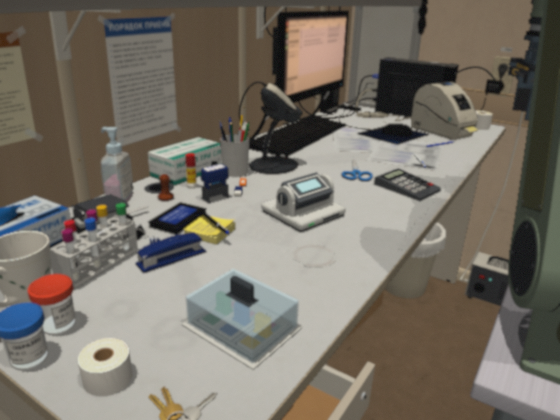

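View pics/top0.png

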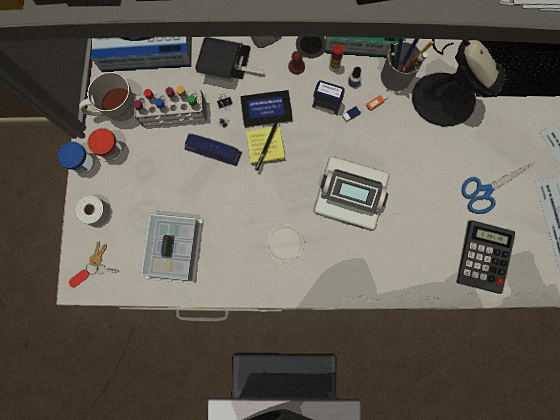

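Scene and top show the cover over the tray at top px (170,247), and the scanner at (352,193), with bare desk between them around (285,245). I'll zoom in next.

```bash
cat > h.py <<'E'
import numpy as np, cv2
from workcell import state, imaging, env
from scipy.spatial.transform import Rotation as Ro
def K(n):
    c=imaging.camera_info(n); return c
def und(c,uv):
    uv=np.atleast_2d(np.asarray(uv,float))
    M=np.array([[c['fx'],0,c['cx']],[0,c['fy'],c['cy']],[0,0,1]])
    return cv2.undistortPoints(uv.reshape(-1,1,2),M,np.array([c['k1'],0,0,0.])).reshape(-1,2)
def rays(n,uv):
    c=K(n);s=und(c,uv);d=np.c_[s,np.ones(len(s))]
    return -c['R'].T@c['t'], d@c['R']   # origin, dirs (unnormalised, per depth)
def plane(n,uv,z):
    o,d=rays(n,uv); return o+d*((z-o[2])/d[:,2])[:,None]
def pts(n,uv,depth):
    o,d=rays(n,uv); uv=np.atleast_2d(uv).astype(int)
    return o+d*depth[uv[:,1],uv[:,0]][:,None]
def cloud(n,depth):
    v,u=np.mgrid[0:420,0:560]; uv=np.c_[u.ravel(),v.ravel()]
    o,d=rays(n,uv); return (o+d*depth.reshape(-1,1)).reshape(420,560,3)
def tri(a,b):
    (o1,d1),(o2,d2)=rays('top',a),rays('scene',b); d1=d1[0];d2=d2[0]
    A=np.c_[d1,-d2]; s=np.linalg.lstsq(A,o2-o1,rcond=None)[0]
    p,q=o1+s[0]*d1,o2+s[1]*d2; return (p+q)/2,np.linalg.norm(p-q)
def proj(n,X):
    c=K(n);M=np.array([[c['fx'],0,c['cx']],[0,c['fy'],c['cy']],[0,0,1]])
    return cv2.projectPoints(np.asarray(X,float).reshape(-1,1,3),cv2.Rodrigues(c['R'])[0],c['t'],M,np.array([c['k1'],0,0,0.]))[0].reshape(-1,2)
def Rt(r): return Ro.from_euler('xyz',r,degrees=True).as_matrix()
def crop(n,im,x0,x1,y0,y1,k,name):
    cv2.imwrite(name,cv2.resize(im[y0:y1,x0:x1,::-1],None,fx=k,fy=k,interpolation=cv2.INTER_CUBIC))
E
python3 - <<'E'
from h import *
t=cv2.imread('pics/top0.png')[:,:,::-1]; s=cv2.imread('pics/scene0.png')[:,:,::-1]
a=cv2.resize(t[205:290,130:215],(400,400),interpolation=cv2.INTER_CUBIC)
b=cv2.resize(t[150:235,305:390],(400,400),interpolation=cv2.INTER_CUBIC)
cv2.imwrite('pics/zt.png',np.hstack([a,b])[:,:,::-1])
a=cv2.resize(s[260:360,180:305],(500,400),interpolation=cv2.INTER_CUBIC)
b=cv2.resize(s[165:235,255:350],(543//2*2-142,400),interpolation=cv2.INTER_CUBIC)
b=cv2.resize(s[165:235,255:350],(300,221),interpolation=cv2.INTER_CUBIC); b=np.vstack([b,np.zeros((179,300,3),np.uint8)])
cv2.imwrite('pics/zs.png',np.hstack([a,b])[:,:,::-1])
E
```

```text
(no output)
```

View pics/zt.png

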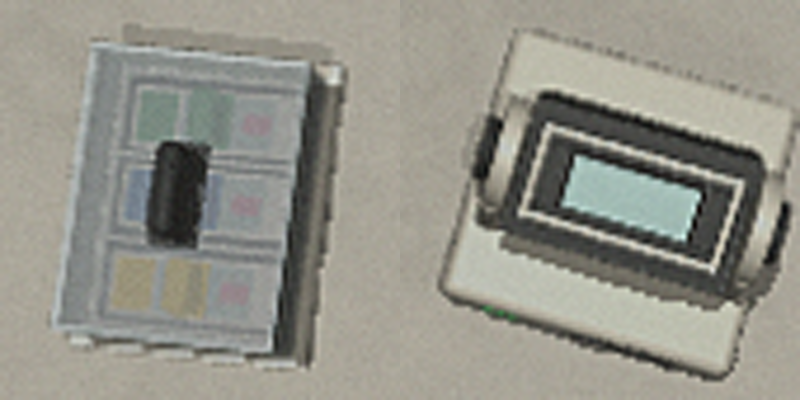

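View pics/zs.png

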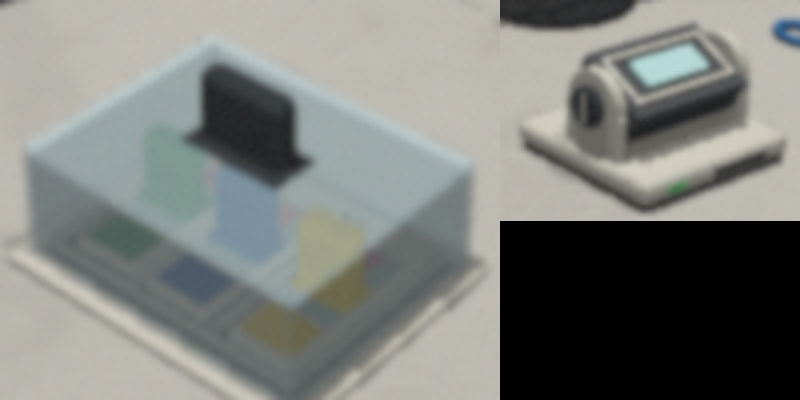

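Top zoom: dark bar centre at about px (168,246); yellow slide is the nearest bay (bottom), with its label to the left (+y). Scanner front (green lamp) faces the robot, hinge roughly along world y. Next, measure with depth.

Run:
```python
from h import *
np.set_printoptions(precision=1,suppress=True)
for n in ('top','scene'): print(n,rays(n,[[0,0]])[0])
t=cv2.imread('pics/top0.png')[:,:,::-1].astype(int); d=np.load('pics/top0_d.npy')
s=cv2.imread('pics/scene0.png')[:,:,::-1].astype(int); ds=np.load('pics/scene0_d.npy')
C=cloud('top',d); S=cloud('scene',ds)
print('desk top',C[260:280,220:260].reshape(-1,3).mean(0),C[260:280,220:260,2].std(),' scene',S[300:320,140:180,2].mean(),S[300:320,140:180,2].std())
# bar
def blob(im,x0,x1,y0,y1,f):
    m=np.zeros(im.shape[:2],bool); m[y0:y1,x0:x1]=f(im[y0:y1,x0:x1]); 
    nb,l,st,c=cv2.connectedComponentsWithStats(m.astype(np.uint8)); i=1+st[1:,4].argmax(); return l==i
m=blob(t,155,182,228,262,lambda i:i.sum(2)<160)
P=C[m]; print('bar top',m.sum(),P.mean(0),np.percentile(P[:,2],[10,50,90]), cv2.minAreaRect(np.argwhere(m)[:,::-1].astype(np.float32)))
z=P[:,2]; q=P[z>70]; print('bar hi',len(q),q.mean(0)); r=cv2.minAreaRect(q[:,:2].astype(np.float32)); print(r)
m2=blob(s,220,270,270,310,lambda i:i.sum(2)<160); P=S[m2]; print('scene bar',P.mean(0),np.percentile(P[:,2],[5,50,95])); q=P[P[:,2]>72];print(len(q),q.mean(0),cv2.minAreaRect(q[:,:2].astype(np.float32)))
# stage glass
def gl(i): return (i[...,2]>i[...,0]+12)&(i[...,1]>i[...,0]+12)&(i.sum(2)>400)
for nm,im,CC,box in (('top',t,C,(325,385,170,215)),('scene',s,S,(285,335,170,205))):
    m=blob(im,*box,gl); P=CC[m]; c=np.median(P,0); print(nm,'glass',m.sum(),P.mean(0)); 
    A=np.c_[P[:,:2]-P[:,:2].mean(0),np.ones(len(P))]; k=np.linalg.lstsq(A,P[:,2],rcond=None)[0]; print('slope',k, np.degrees(np.arctan(np.hypot(*k[:2]))),np.degrees(np.arctan2(k[1],k[0])),'res',(A@k-P[:,2]).std())
    print(cv2.minAreaRect(np.argwhere(m)[:,::-1].astype(np.float32)))
```

```text
top [ 358.7    0.5 1032.1]
scene [129.3 678.7 452.1]
desk top [419.7  98.2   4.9] 72.83658230879225  scene 2.231759458861597 31.898904541335277
bar top 165 [462.1 239.4  76.2] [55.3 73.6 82.8] ((167.2461395263672, 245.53079223632812), (10.542952537536621, 20.837833404541016), 7.125016689300537)
bar hi 89 [462.6 240.   90.5]
((405.3541564941406, 131.8072967529297), (276.08807373046875, 38.24027633666992), 62.55161666870117)
scene bar [460.2 251.   69.3] [56.  68.4 79.9]
119 [458.6 253.4  79.9] ((294.6986083984375, 453.99365234375), (27.596372604370117, 557.4005737304688), 39.18925476074219)
top glass 302 [ 576.1 -140.6   80. ]
slope [-3.3  1.1 80. ] 73.81924301113389 161.04557499114432 res 24.738828718175338
((353.7197570800781, 191.65286254882812), (27.59586524963379, 10.891620635986328), 16.389541625976562)
scene glass 213 [ 578.2 -137.8   75.8]
slope [-0.4  0.2 75.8] 23.37300952038874 144.71430791393968 res 6.563459182860575
((307.958740234375, 184.86239624023438), (10.05717658996582, 23.56252670288086), 73.3007583618164)
```

Run:
```python
from h import *
t=cv2.imread('pics/top0.png'); s=cv2.imread('pics/scene0.png')
a=cv2.resize(t[165:220,315:385],(490,385),interpolation=cv2.INTER_CUBIC) #7x
b=cv2.resize(s[165:225,265:345],(560,420),interpolation=cv2.INTER_CUBIC) #7x
for im,nm in ((a,'za'),(b,'zb')):
    im=cv2.resize(im,None,fx=10/7,fy=10/7,interpolation=cv2.INTER_CUBIC)
    for k in range(0,im.shape[1],100): cv2.line(im,(k,0),(k,im.shape[0]),(0,0,255),1)
    for k in range(0,im.shape[0],100): cv2.line(im,(0,k),(im.shape[1],k),(0,0,255),1)
    cv2.imwrite(f'pics/{nm}.png',im)
```

```text
(no output)
```

View pics/za.png

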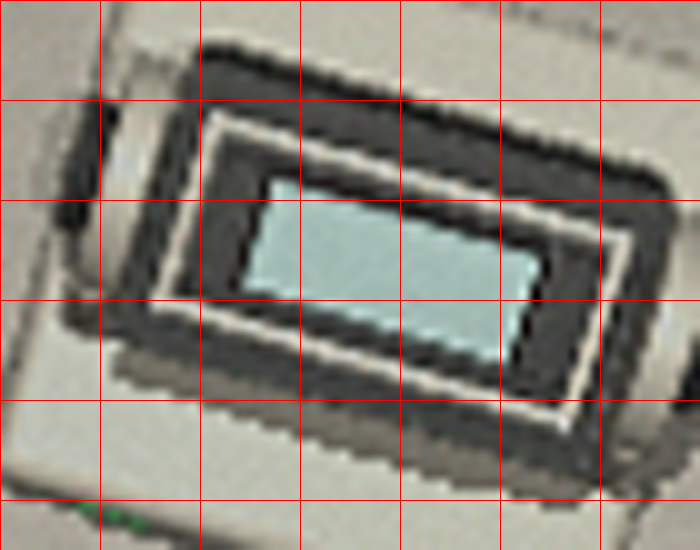

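View pics/zb.png

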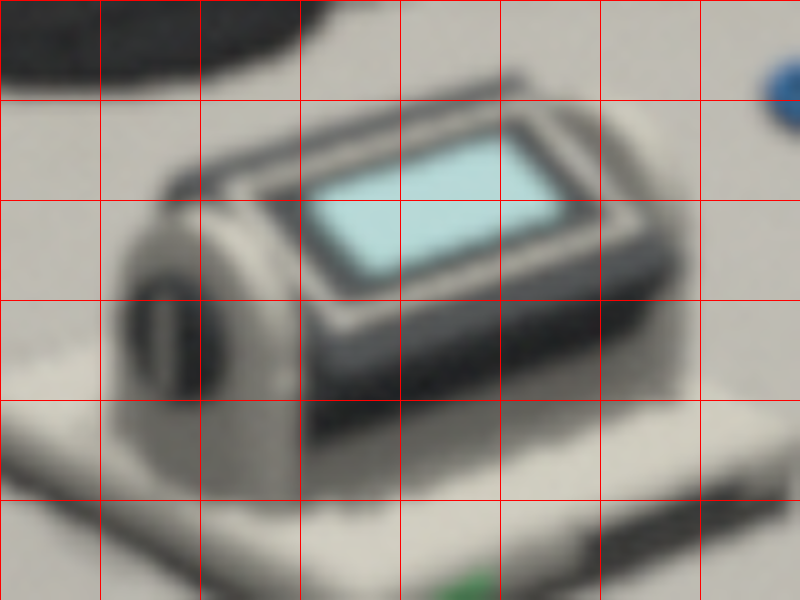

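Both zooms show the light lip rectangle and the cyan glass clearly. I read the four corners of each in both views to triangulate.

```bash
cat > m1.py <<'E'
from h import *
np.set_printoptions(precision=2,suppress=True)
f=lambda L,o:[( (x+.5)/10-.5+o[0],(y+.5)/10-.5+o[1]) for x,y in L]
# order: +y+x, -y+x, -y-x, +y-x
gt=f([(272,180),(545,250),(508,363),(243,288)],(315,165)); lt=f([(213,118),(628,240),(565,422),(162,302)],(315,165))
gs=f([(305,190),(508,128),(570,208),(375,278)],(265,165)); ls=f([(235,185),(545,112),(640,222),(340,322)],(265,165))
for nm,a,b in (('glass',gt,gs),('lip',lt,ls)):
    Q=[];
    for i in range(4):
        p,e=tri(a[i],b[i]); Q.append(p); print(nm,p,'gap %.1f'%e)
    Q=np.array(Q); c=Q.mean(0); ey=(Q[0]+Q[3]-Q[1]-Q[2])/2; ex=(Q[0]+Q[1]-Q[2]-Q[3])/2
    n=np.cross(ex,ey); n/=np.linalg.norm(n)
    print(nm,'c',c,'len x,y',np.linalg.norm(ex),np.linalg.norm(ey),'yaw y',np.degrees(np.arctan2(-ey[0],ey[1])),'ex yaw',np.degrees(np.arctan2(ex[1],ex[0])),'tilt',np.degrees(np.arctan2(ex[2],np.hypot(*ex[:2]))),'ey slope',np.degrees(np.arcsin(ey[2]/np.linalg.norm(ey))),'n',n)
E
python3 m1.py
```

```text
glass [ 596.02 -115.41   81.54] gap 2.6
glass [ 579.88 -172.16   82.26] gap 0.7
glass [ 559.18 -165.67   70.17] gap 0.6
glass [ 575.74 -110.81   67.93] gap 1.6
glass c [ 577.71 -141.01   75.47] len x,y 24.818182917891807 58.17254631207273 yaw y -16.329459698978113 ex yaw -15.142713102120158 tilt 31.18581273683989 ey slope -1.4644410552544844 n [-0.49  0.17  0.86]
lip [ 607.57 -103.58   83.96] gap 0.5
lip [ 581.55 -190.26   80.34] gap 2.9
lip [ 547.81 -178.     65.55] gap 0.9
lip [573.79 -94.1   64.04] gap 2.3
lip c [ 577.68 -141.49   73.47] len x,y 39.47894217877098 89.17049189827839 yaw y -16.953389625296943 ex yaw -17.847388543210023 tilt 26.07857419339339 ey slope 0.6771780104061094 n [-0.42  0.12  0.9 ]
```

```bash
cat > m2.py <<'E'
from h import *
np.set_printoptions(precision=2,suppress=True)
T=[];S=[]
for i in range(5):
    im,d=imaging.grab_frame('top'); T.append(d); im2,d2=imaging.grab_frame('scene'); S.append(d2)
def med(L):
    L=np.array(L); L[L==0]=np.nan; return np.nanmedian(L,0)
np.save('pics/tm.npy',med(T)); np.save('pics/sm.npy',med(S))
E
python3 m2.py
cat > m3.py <<'E'
from h import *
np.set_printoptions(precision=2,suppress=True)
D={'top':np.load('pics/tm.npy'),'scene':np.load('pics/sm.npy')}
def poly(n,P): m=np.zeros((420,560),np.uint8); cv2.fillPoly(m,[np.round(np.array(P)).astype(int)],1); return m>0
C={n:cloud(n,D[n]) for n in D}
print('desk',np.nanmedian(C['top'][235:260,215:260,2]),np.nanmedian(C['scene'][320:350,240:290][...,2]))
f=lambda L,o:[( (x+.5)/10-.5+o[0],(y+.5)/10-.5+o[1]) for x,y in L]
G={'top':f([(272,180),(545,250),(508,363),(243,288)],(315,165)),'scene':f([(305,190),(508,128),(570,208),(375,278)],(265,165))}
L={'top':f([(213,118),(628,240),(565,422),(162,302)],(315,165)),'scene':f([(235,185),(545,112),(640,222),(340,322)],(265,165))}
for n in D:
  for nm,P in (('glass',G),('face',L)):
    m=poly(n,P[n]); 
    if nm=='face': m&=~cv2.dilate(poly(n,G[n]).astype(np.uint8),np.ones((3,3))).astype(bool)
    else: m=cv2.erode(m.astype(np.uint8),np.ones((3,3)))>0
    X=C[n][m]; X=X[np.isfinite(X).all(1)]
    w=np.ones(len(X),bool)
    for _ in range(8):
        c=X[w].mean(0); u,s,vt=np.linalg.svd(X[w]-c,full_matrices=False); nn=vt[2]*np.sign(vt[2,2]); r=(X-c)@nn; w=abs(r)<max(2.5,2*np.median(abs(r)))
    print(n,nm,w.sum(),len(X),c,'n',nn,'tilt',np.degrees(np.arccos(nn[2])),'yaw',np.degrees(np.arctan2(-nn[1],-nn[0])),'std',r[w].std())
E
python3 m3.py
```

```text
desk -0.17151539231895185 33.88506090170452
top glass 247 247 [ 577.2  -142.02   73.89] n [-0.44  0.13  0.89] tilt 26.949868314309814 yaw -16.260341257122047 std 0.9735203680325065
top face 396 429 [ 578.07 -141.47   70.97] n [-0.41  0.13  0.9 ] tilt 25.360111719432872 yaw -17.080643738308773 std 1.4450223592590057
scene glass 154 156 [ 579.78 -142.91   74.45] n [-0.42  0.12  0.9 ] tilt 25.727577338094893 yaw -16.718242640735514 std 0.6302188001389335
scene face 189 193 [ 577.   -136.95   69.49] n [-0.41  0.12  0.9 ] tilt 25.30637493957782 yaw -16.95573475480307 std 1.5397067066235082
```

Run:
```python
from h import *
np.set_printoptions(precision=1,suppress=True)
T=cloud('top',np.load('pics/tm.npy'));S=cloud('scene',np.load('pics/sm.npy'))
for n,C,b in (('top',T,(135,205,205,290)),('scene',S,(180,305,265,365))):
    P=C[b[2]:b[3],b[0]:b[1]].reshape(-1,3); P=P[np.isfinite(P).all(1)]
    print(n,np.histogram(P[:,2],bins=np.arange(-5,100,5)))
    im=cv2.imread(f'pics/{n}0.png')[b[2]:b[3],b[0]:b[1]].astype(int); D=(im.sum(2)<170).reshape(-1); 
    Q=C[b[2]:b[3],b[0]:b[1]].reshape(-1,3)[D]; Q=Q[(Q[:,2]>70)&(Q[:,2]<90)]; print('bar',len(Q),Q.mean(0),np.median(Q,0),cv2.minAreaRect(Q[:,:2].astype(np.float32)))
t=cv2.imread('pics/top0.png')
a=cv2.resize(t[210:290,132:208],None,fx=8,fy=7.5,interpolation=cv2.INTER_CUBIC)
a=cv2.resize(t[210:285,135:210],None,fx=8,fy=8,interpolation=cv2.INTER_CUBIC)
s=cv2.imread('pics/scene0.png'); b=cv2.resize(s[265:365,175:305],None,fx=6,fy=6,interpolation=cv2.INTER_CUBIC)
for im,nm,k in ((a,'zc',80),(b,'zd',60)):
    for x in range(0,im.shape[1],k): cv2.line(im,(x,0),(x,im.shape[0]),(0,0,255),1)
    for x in range(0,im.shape[0],k): cv2.line(im,(0,x),(im.shape[1],x),(0,0,255),1)
    cv2.imwrite(f'pics/{nm}.png',im)
```

```text
top (array([1251, 1394,   83,   25,   32,   32,   30,   33,   29,   32,   41,
       2709,   97,   11,   15,   11,   20,  104,    1,    0]), array([-5,  0,  5, 10, 15, 20, 25, 30, 35, 40, 45, 50, 55, 60, 65, 70, 75,
       80, 85, 90, 95]))
bar 97 [464.1 242.7  80.6] [464.5 241.5  82.1] ((464.0486755371094, 243.9116668701172), (10.359883308410645, 39.40802001953125), 85.09315490722656)
scene (array([3772, 1960,  301,  310,  296,  313,  319,  308,  323,  322,  352,
       3406,   98,   72,   67,   73,   81,  127,    0,    0]), array([-5,  0,  5, 10, 15, 20, 25, 30, 35, 40, 45, 50, 55, 60, 65, 70, 75,
       80, 85, 90, 95]))
bar 164 [462.1 249.7  76. ] [461.3 249.8  76.3] ((464.07867431640625, 249.8385467529297), (36.13153839111328, 7.1347246170043945), 3.6288704872131348)
```

View pics/zc.png

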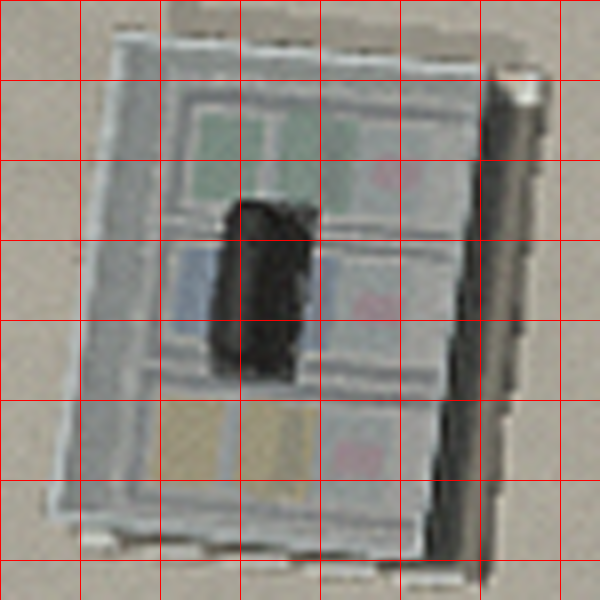

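View pics/zd.png

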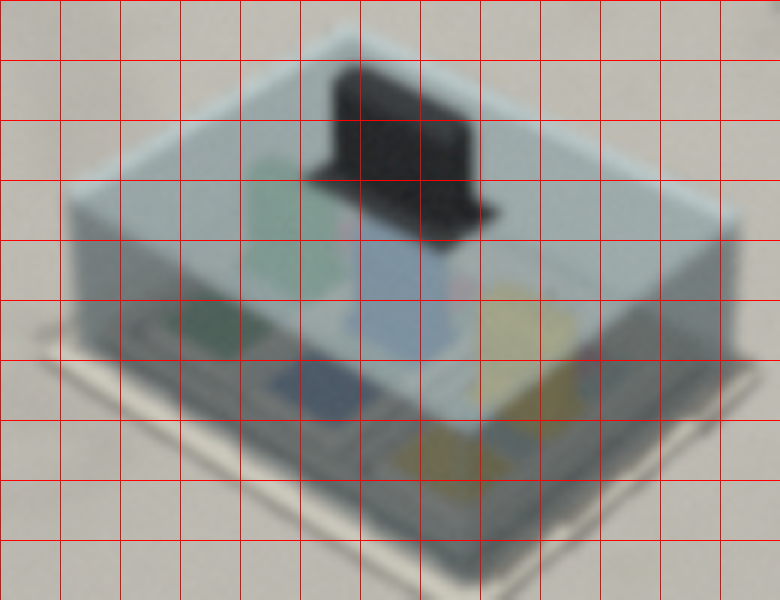

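Run:
```python
from h import *
np.set_printoptions(precision=1,suppress=True)
g=lambda L,k,o:[((x+.5)/k-.5+o[0],(y+.5)/k-.5+o[1]) for x,y in L]
# +x+y, +x-y, -x-y, -x+y
a=g([(115,35),(488,68),(420,555),(50,515)],8,(135,210)); b=g([(70,192),(352,25),(738,215),(470,430)],6,(175,265))
for nm,Q in (('top',plane('top',a,53)),('scene',plane('scene',b,53)),('tri',np.array([tri(i,j)[0] for i,j in zip(a,b)]))):
    ex=(Q[0]+Q[1]-Q[2]-Q[3])/2; ey=(Q[0]+Q[3]-Q[1]-Q[2])/2
    print(nm,Q.mean(0),np.linalg.norm(ex),np.linalg.norm(ey),'yaw',np.degrees(np.arctan2(ex[1],ex[0])),np.degrees(np.arctan2(-ey[0],ey[1])))
# foot corners z=4: top view right edge corners +x-y, -x-y
q=plane('top',g([(547,75),(487,580)],8,(135,210)),4); print('foot',q,np.linalg.norm(q[0]-q[1]),np.degrees(np.arctan2(*(q[0]-q[1])[[1,0]])))
q=plane('scene',g([(40,345),(470,615),(760,375)],6,(175,265)),4); print('foot s',q,np.linalg.norm(q[0]-q[1]),np.linalg.norm(q[2]-q[1]),'centre',(q[0]+q[2])/2)
# bar top
print('bar tri',tri(g([(272,203)],8,(135,210))[0],g([(358,68)],6,(175,265))[0]))
```

```text
top [464.1 244.3  53. ] 127.14522681099798 98.93167936106275 yaw -5.0731734474299515 -4.919210069691484
scene [464.6 245.8  53. ] 128.05345551437125 98.28831929782872 yaw -5.740043922126757 -4.662909401603988
tri [464.7 244.8  52.1] 127.1139363324071 98.78746182262373 yaw -5.235198979468083 -4.658674510925966
foot [[529.8 181.7   4. ]
 [391.8 192.9   4. ]] 138.4629152812034 -4.655752640454369
foot s [[543.9 291.5   4. ]
 [402.4 304.3   4. ]
 [391.7 197.8   4. ]] 142.02161913664892 107.02362500054589 centre [467.8 244.6   4. ]
bar tri (array([483.9, 237.7,  79.9]), np.float64(0.6347882820352636))
```

```bash
cat >> h.py <<'E'
def Rdown(yaw): return Ro.from_euler('xyz',[-90,0,yaw],degrees=True).as_matrix()
def go(p,R):
    s=state(); Rc=Rt(s['ee_rot']); dp=Rc.T@(np.asarray(p)-s['ee_pos'])/10; tw=Ro.from_matrix(Rc.T@R).as_rotvec(degrees=True)
    print('t %.2f'%s['time_s'],'at',s['ee_pos'].round(1),s['ee_rot'].round(1),'w %.1f'%s['gripper_width'],'F',s['force'].round(1),'\n delta cm',dp.round(3),'twist',tw.round(2),'dist mm %.0f rot %.0f'%(10*np.linalg.norm(dp),np.linalg.norm(tw)))
E
python3 - <<'E'
from h import *
np.set_printoptions(precision=0,suppress=True)
print(plane('top',[[212,148],[250,160],[265,165],[270,245],[305,245],[285,228],[285,262],[130,304],[300,307],[120,270]],0))
T=cloud('top',np.load('pics/tm.npy')); print(np.nanmedian(T[228:262,270:303,2]),np.nanpercentile(T[228:262,270:303,2],[1,99]))
go([464.5,244.8,130],Rdown(-5))
for th in (0,): pass
E
```

```text
[[695. 168.   0.]
 [666.  81.   0.]
 [655.  47.   0.]
 [474.  33.   0.]
 [474. -43.   0.]
 [511.   1.   0.]
 [437.   0.   0.]
 [343. 335.   0.]
 [341. -32.   0.]
 [416. 362.   0.]]
0.20802841076169898 [-2.  3.]
t 0.60 at [ 219. -532.  214.] [ -90.   -0. -158.] w 91.2 F [ 0. -0. -0.] 
 delta cm [-52.   8. -62.] twist [  -0. -153.    0.] dist mm 819 rot 153
```

Run:
```python
from h import *
np.set_printoptions(precision=2,suppress=True)
s=state();R=Rt(s['ee_rot']); print(s['ee_pos'],R)
go([280,-337,200],Rdown(-119.4))
```

```text
[ 219.03 -531.66  213.98] [[-0.92  0.    0.38]
 [-0.38 -0.   -0.92]
 [ 0.   -1.    0.  ]]
t 0.60 at [ 219.  -531.7  214. ] [ -90.    -0.  -157.6] w 91.2 F [ 0.5 -0.3 -0.4] 
 delta cm [-13.05   1.4  -15.68] twist [ -0.01 -38.21   0.  ] dist mm 204 rot 38
```

```bash
python3 -m pendant '[{"delta_pos":[-2.61,0.28,-3.14],"twist":[0,-7.6,0],"grip":60},{"delta_pos":[-5.22,0.56,-6.27],"twist":[0,-15.3,0],"grip":60},{"delta_pos":[-7.83,0.84,-9.4],"twist":[0,-22.9,0],"grip":60},{"delta_pos":[-10.44,1.12,-12.54],"twist":[0,-30.6,0],"grip":60},{"delta_pos":[-13.05,1.4,-15.68],"twist":[0,-38.2,0],"grip":60}]' 25
python3 - <<'E'
from h import *
go([342,-143,200],Rdown(-81.3)); print(state()['qpos'].round(0))
E
```

```text
time_s: 1.1
ee_pos: [280.2, -335.5, 200.0]
ee_rot: [-90.0, -0.0, -119.1]
force: [0.7, -0.8, -0.1]
gripper_width: 55.7
t 1.10 at [ 280.2 -335.5  200. ] [ -90.    -0.  -119.1] w 55.7 F [ 0.7 -0.8 -0.1] 
 delta cm [-1.9823e+01 -5.0000e-03 -3.9720e+00] twist [-4.000e-02 -3.783e+01  2.000e-02] dist mm 202 rot 38
[-52.   6. 108.   0.  66. -23.]
```

```bash
python3 -m pendant '[{"delta_pos":[-3.96,0,-0.8],"twist":[0,-7.6,0],"grip":60},{"delta_pos":[-7.93,0,-1.6],"twist":[0,-15.2,0],"grip":60},{"delta_pos":[-11.9,0,-2.4],"twist":[0,-22.8,0],"grip":60},{"delta_pos":[-15.86,0,-3.2],"twist":[0,-30.4,0],"grip":60},{"delta_pos":[-19.82,0,-3.97],"twist":[0,-38,0],"grip":60}]'
python3 - <<'E'
from h import *
np.set_printoptions(precision=2,suppress=True)
go([403,51,185],Rdown(-43.1)); print(state()['qpos'].round(0))
E
```

```text
time_s: 1.6
ee_pos: [343.0, -143.3, 200.3]
ee_rot: [-89.9, -0.0, -81.1]
force: [1.0, -0.4, -0.4]
gripper_width: 54.8
t 1.60 at [ 343.  -143.3  200.3] [-89.9  -0.  -81.1] w 54.8 F [ 1.  -0.4 -0.4] 
 delta cm [-18.27   1.52   8.93] twist [ -0.04 -38.02   0.05] dist mm 204 rot 38
[-24.   0. 114.   0.  65. -33.]
```

```bash
python3 -m pendant '[{"delta_pos":[-3.65,0.3,1.79],"twist":[0,-7.6,0],"grip":60},{"delta_pos":[-7.3,0.6,3.57],"twist":[0,-15.2,0],"grip":60},{"delta_pos":[-10.96,0.9,5.36],"twist":[0,-22.8,0],"grip":60},{"delta_pos":[-14.6,1.2,7.14],"twist":[0,-30.4,0],"grip":60},{"delta_pos":[-18.27,1.5,8.93],"twist":[0,-38,0],"grip":60}]'
python3 - <<'E'
from h import *
np.set_printoptions(precision=2,suppress=True)
go([464.5,244.8,130],Rdown(-5)); print(state()['qpos'].round(0))
E
```

```text
time_s: 2.1
ee_pos: [404.0, 50.9, 185.2]
ee_rot: [-90.0, -0.1, -43.1]
force: [0.8, -0.2, -0.5]
gripper_width: 54.9
t 2.10 at [404.   50.9 185.2] [-90.   -0.1 -43.1] w 54.9 F [ 0.8 -0.2 -0.5] 
 delta cm [-8.83  5.52 18.29] twist [ -0.02 -38.08   0.06] dist mm 210 rot 38
[  6.   4. 112.  -0.  63. -41.]
```

```bash
python3 -m pendant '[{"delta_pos":[-1.77,1.1,3.66],"twist":[0,-7.6,0],"grip":60},{"delta_pos":[-3.53,2.2,7.3],"twist":[0,-15.2,0],"grip":60},{"delta_pos":[-5.3,3.3,11.0],"twist":[0,-22.8,0],"grip":60},{"delta_pos":[-7.07,4.4,14.6],"twist":[0,-30.4,0],"grip":60},{"delta_pos":[-8.83,5.5,18.29],"twist":[0,-38.1,0],"grip":60}]'
python3 - <<'E'
from h import *
np.set_printoptions(precision=2,suppress=True)
go([464.5,244.8,58],Rdown(-5)); print(state()['qpos'].round(0))
for n in ('top','scene'):
    im,d=imaging.grab_frame(n); cv2.imwrite(f'pics/{n}1.png',im[:,:,::-1])
s=cv2.imread('pics/scene1.png'); t=cv2.imread('pics/top1.png')
cv2.imwrite('pics/v1.png',np.hstack([cv2.resize(s[220:360,175:315],(400,400),interpolation=cv2.INTER_CUBIC),cv2.resize(t[190:290,120:220],(400,400),interpolation=cv2.INTER_CUBIC)]))
E
```

```text
time_s: 2.6
ee_pos: [465.6, 244.5, 129.6]
ee_rot: [-90.0, -0.0, -5.0]
force: [0.9, -0.6, 0.8]
gripper_width: 54.7
t 2.60 at [465.6 244.5 129.6] [-90.  -0.  -5.] w 54.7 F [ 0.9 -0.6  0.8] 
 delta cm [-0.11  7.16  0.02] twist [0.   0.03 0.03] dist mm 72 rot 0
[ 26.  18. 103.  -0.  59. -59.]
```

View pics/v1.png

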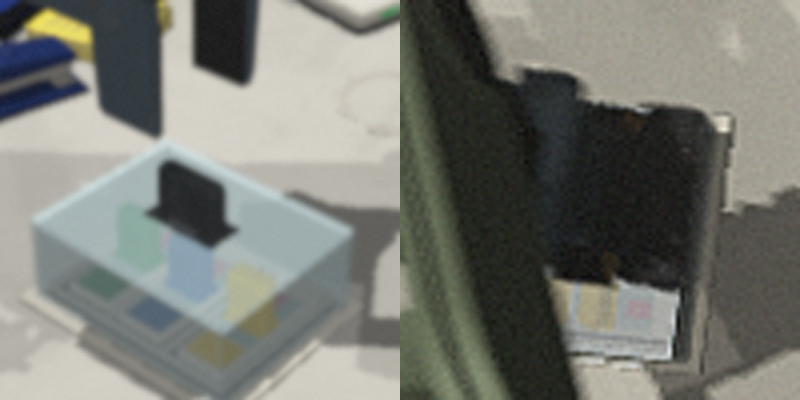

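The fingers straddle the bar from above (scene: bar between the two finger tips). Descend and grip.

```bash
python3 -m pendant '[{"delta_pos":[-0.1,1.8,0],"twist":[0,0,0],"grip":60},{"delta_pos":[-0.1,3.6,0],"twist":[0,0,0],"grip":60},{"delta_pos":[-0.1,5.4,0],"twist":[0,0,0],"grip":60},{"delta_pos":[-0.1,6.6,0],"twist":[0,0,0],"grip":60},{"delta_pos":[-0.1,7.15,0],"twist":[0,0,0],"grip":60}]' 25; python3 -m pendant '[{"delta_pos":[0,0,0],"twist":[0,0,0],"grip":20},{"delta_pos":[0,0,0],"twist":[0,0,0],"grip":0},{"delta_pos":[0,0,0],"twist":[0,0,0],"grip":0},{"delta_pos":[0,0,0],"twist":[0,0,0],"grip":0},{"delta_pos":[0,0,0],"twist":[0,0,0],"grip":0}]' 25;python3 -m pendant '[{"delta_pos":[0,0,0],"twist":[0,0,0],"grip":0},{"delta_pos":[0,0,0],"twist":[0,0,0],"grip":0},{"delta_pos":[0,0,0],"twist":[0,0,0],"grip":0},{"delta_pos":[0,-0.5,0],"twist":[0,0,0],"grip":0},{"delta_pos":[0,-1,0],"twist":[0,0,0],"grip":0}]' 25
```

```text
time_s: 3.2
ee_pos: [463.7, 242.0, 57.6]
ee_rot: [-90.1, 0.1, -5.4]
force: [0.5, 0.3, 0.9]
gripper_width: 54.6
time_s: 3.7
ee_pos: [464.5, 242.9, 58.9]
ee_rot: [-90.0, -0.0, -5.3]
force: [0.3, 0.4, 0.5]
gripper_width: 17.5
time_s: 4.2
ee_pos: [463.9, 242.6, 68.4]
ee_rot: [-90.0, 0.0, -5.3]
force: [0.2, 0.6, -1.1]
gripper_width: 11.6
```

```bash
python3 -m pendant '[{"delta_pos":[0,-1.2,0],"twist":[0,0,0],"grip":0},{"delta_pos":[0,-2.4,0],"twist":[0,0,0],"grip":0},{"delta_pos":[0,-3.6,0],"twist":[0,0,0],"grip":0},{"delta_pos":[0,-4.8,0],"twist":[0,0,0],"grip":0},{"delta_pos":[0,-6,0],"twist":[0,0,0],"grip":0}]'
python3 - <<'E'
from h import *
np.set_printoptions(precision=2,suppress=True)
go([460,98,130],Rdown(-5))
im,d=imaging.grab_frame('scene'); cv2.imwrite('pics/s2.png',im[:,:,::-1])
E
```

```text
time_s: 4.7
ee_pos: [464.4, 242.9, 129.8]
ee_rot: [-90.0, -0.0, -5.3]
force: [0.3, -0.8, -1.5]
gripper_width: 12.3
t 4.70 at [464.4 242.9 129.8] [-90.   -0.   -5.3] w 12.3 F [ 0.3 -0.8 -1.5] 
 delta cm [  0.9   -0.03 -14.46] twist [-0.02 -0.31  0.04] dist mm 145 rot 0
```

View pics/s2.png

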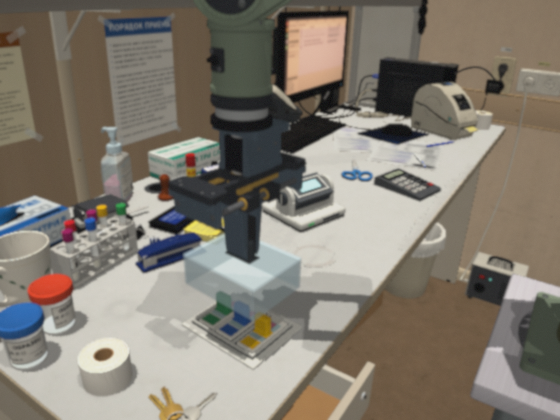

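Scene shows the cover lifted clear, with all three slides exposed in the tray (px ~240,320). Move sideways.

```bash
python3 -m pendant '[{"delta_pos":[0.2,0,-2.9],"twist":[0,0,0],"grip":0},{"delta_pos":[0.4,0,-6],"twist":[0,0,0],"grip":0},{"delta_pos":[0.6,0,-9.5],"twist":[0,0,0],"grip":0},{"delta_pos":[0.8,0,-12.5],"twist":[0,0,0],"grip":0},{"delta_pos":[0.9,0,-14.5],"twist":[0,0,0],"grip":0}]'; python3 -m pendant '[{"delta_pos":[0,1.5,0],"twist":[0,0,0],"grip":0},{"delta_pos":[0,3,0],"twist":[0,0,0],"grip":0},{"delta_pos":[0,4.5,0],"twist":[0,0,0],"grip":0},{"delta_pos":[0,5.8,0],"twist":[0,0,0],"grip":0},{"delta_pos":[0,6.8,0],"twist":[0,0,0],"grip":0}]'; python3 -m pendant '[{"delta_pos":[0,0.2,0],"twist":[0,0,0],"grip":0},{"delta_pos":[0,0.4,0],"twist":[0,0,0],"grip":0},{"delta_pos":[0,0.5,0],"twist":[0,0,0],"grip":0},{"delta_pos":[0,0.6,0],"twist":[0,0,0],"grip":0},{"delta_pos":[0,0.65,0],"twist":[0,0,0],"grip":0}]'
```

```text
time_s: 5.25
ee_pos: [459.4, 95.8, 128.7]
ee_rot: [-90.0, 0.0, -5.4]
force: [0.3, 0.1, -1.1]
gripper_width: 11.9
time_s: 5.75
ee_pos: [459.6, 97.5, 59.9]
ee_rot: [-90.0, 0.0, -5.3]
force: [0.4, -0.1, -1.7]
gripper_width: 11.8
time_s: 6.25
ee_pos: [460.2, 97.7, 54.7]
ee_rot: [-90.0, -0.1, -5.3]
force: [-1.1, -0.0, 8.0]
gripper_width: 11.9
```

Force rose by 9 N, so the cover is on the desk. Release and rise.

```bash
python3 -m pendant '[{"delta_pos":[0,-0.05,0],"twist":[0,0,0],"grip":30},{"delta_pos":[0,-0.1,0],"twist":[0,0,0],"grip":50},{"delta_pos":[0,-0.1,0],"twist":[0,0,0],"grip":60},{"delta_pos":[0,-0.1,0],"twist":[0,0,0],"grip":60},{"delta_pos":[0,-1,0],"twist":[0,0,0],"grip":60}]'; python3 -m pendant '[{"delta_pos":[0,-2,0],"twist":[0,0,0],"grip":60},{"delta_pos":[0,-4,0],"twist":[0,0,0],"grip":60},{"delta_pos":[0,-6,0],"twist":[0,0,0],"grip":60},{"delta_pos":[0,-7,0],"twist":[0,0,0],"grip":60},{"delta_pos":[0,-7.5,0],"twist":[0,0,0],"grip":60}]'
python3 - <<'E'
from h import *
np.set_printoptions(precision=2,suppress=True)
for n in ('scene','top'):
    im,d=imaging.grab_frame(n); cv2.imwrite(f'pics/{n}3.png',im[:,:,::-1]); np.save(f'pics/{n}3.npy',d)
go([430,180,130],Rdown(-5))
E
```

```text
time_s: 6.75
ee_pos: [458.9, 97.4, 63.4]
ee_rot: [-90.0, 0.1, -5.3]
force: [0.5, 0.6, -0.2]
gripper_width: 48.9
time_s: 7.25
ee_pos: [460.3, 97.7, 140.1]
ee_rot: [-90.0, -0.1, -5.3]
force: [-0.6, -0.1, 0.3]
gripper_width: 55.0
t 7.35 at [459.9  97.6 139.3] [-90.   -0.   -5.3] w 54.5 F [ 0.9  0.3 -0.4] 
 delta cm [-3.74  0.93  7.92] twist [-0.01 -0.31  0.05] dist mm 88 rot 0
```

View pics/scene3.png

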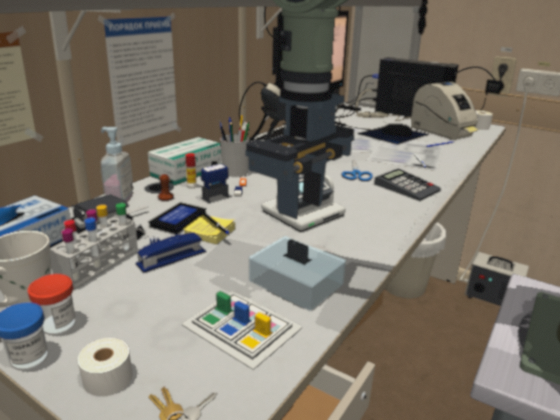

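View pics/top3.png

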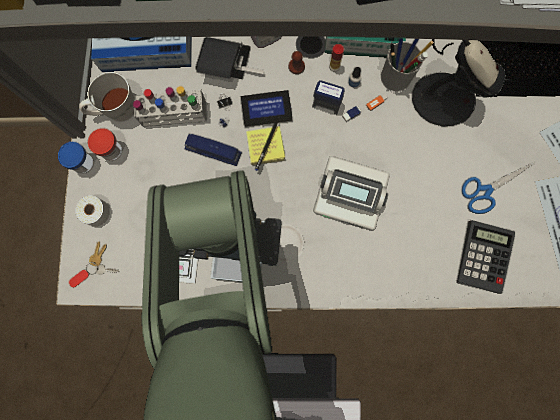

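Cover stands upright on the bare desk (scene px ~297,270), tray exposed. Now measure the yellow grip in the scene view.

Run:
```python
from h import *
np.set_printoptions(precision=1,suppress=True)
s=cv2.imread('pics/scene3.png'); d=np.load('pics/scene3.npy'); C=cloud('scene',d)
hsv=cv2.cvtColor(s,cv2.COLOR_BGR2HSV)
m=np.zeros((420,560),bool); b=np.s_[285:365,180:305]
for nm,lo,hi in (('y',18,35),('b',100,125),('g',55,90)):
    m[:]=0; m[b]=(hsv[b][...,0]>=lo)&(hsv[b][...,0]<=hi)&(hsv[b][...,1]>90)
    P=C[m]; P=P[abs(P[:,2]-20)<30]; q=P[P[:,2]>36]; print(nm,m.sum(),'top',len(q),np.median(q,0),'label',np.median(P[P[:,2]<13],0))
im=cv2.resize(s[295:355,185:300],None,fx=6.5,fy=6.5,interpolation=cv2.INTER_CUBIC)
cv2.imwrite('pics/zy.png',im)
```

```text
y 506 top 118 [424.9 249.8  40.5] label [429.  272.3  11.4]
b 380 top 86 [464.8 246.8  40.5] label [470.2 269.7  11.5]
g 315 top 75 [502.4 243.3  40.1] label [506.1 266.8  11.5]
```

View pics/zy.png

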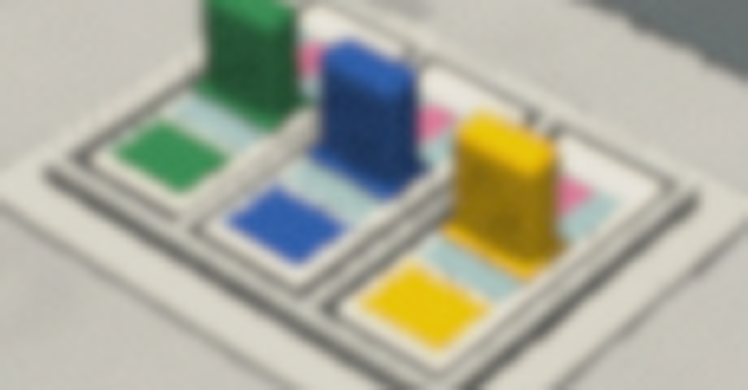

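Run:
```python
from h import *
np.set_printoptions(precision=1,suppress=True)
g=lambda L,z:plane('scene',[((x+.5)/6.5-.5+185,(y+.5)/6.5-.5+295) for x,y in L],z)
q=g([(457,142),(480,112),(560,152),(537,178)],41); print(q,q.mean(0))
# slide plate at z=11: +x+y, -x+y, -x-y 
q=g([(335,300),(437,362),(663,185)],11); print(q,'c',(q[0]+q[2])/2, np.degrees(np.arctan2(*(q[0]-q[1])[[1,0]])),np.linalg.norm(q[0]-q[1]),np.linalg.norm(q[2]-q[1]))
# label centre should be
q=g([(425,308)],11);print('label',q)
go([425.6,246.8,120],Rdown(-5))
```

```text
[[434.9 255.1  41. ]
 [436.9 243.8  41. ]
 [414.9 245.2  41. ]
 [414.  255.1  41. ]] [425.2 249.8  41. ]
[[447.1 282.8  11. ]
 [417.9 285.6  11. ]
 [410.  209.8  11. ]] c [428.5 246.3  11. ] -5.554712649157815 29.295974660414025 76.16439773279275
label [[429.8 273.7  11. ]]
t 7.35 at [459.9  97.6 139.3] [-90.   -0.   -5.3] w 54.5 F [ 0.9  0.3 -0.4] 
 delta cm [-4.8  1.9 14.5] twist [-0.  -0.3  0.1] dist mm 154 rot 0
```

```bash
python3 -m pendant '[{"delta_pos":[-0.9,0.1,2.9],"twist":[0,0,0],"grip":60},{"delta_pos":[-1.9,0.3,5.9],"twist":[0,0,0],"grip":60},{"delta_pos":[-2.9,0.7,8.9],"twist":[0,0,0],"grip":60},{"delta_pos":[-3.9,1.3,11.9],"twist":[0,0,0],"grip":60},{"delta_pos":[-4.8,1.9,14.6],"twist":[0,-0.3,0],"grip":60}]'; python3 -m pendant '[{"delta_pos":[0,0.5,0],"twist":[0,0,0],"grip":60},{"delta_pos":[0,2,0],"twist":[0,0,0],"grip":60},{"delta_pos":[0,3.5,0],"twist":[0,0,0],"grip":60},{"delta_pos":[0,4.5,0],"twist":[0,0,0],"grip":60},{"delta_pos":[0,5,0],"twist":[0,0,0],"grip":60}]'
python3 - <<'E'
from h import *
np.set_printoptions(precision=2,suppress=True)
im,d=imaging.grab_frame('scene'); cv2.imwrite('pics/s4.png',cv2.resize(im[220:360,175:315],(560,560),interpolation=cv2.INTER_CUBIC)[:,:,::-1])
go([425.6,247.8,14.5],Rdown(-5))
E
```

```text
time_s: 7.85
ee_pos: [424.5, 248.4, 118.7]
ee_rot: [-90.1, 0.1, -5.0]
force: [0.1, -0.5, 0.1]
gripper_width: 54.7
time_s: 8.35
ee_pos: [424.9, 246.4, 68.5]
ee_rot: [-90.1, 0.1, -5.0]
force: [1.1, 0.5, -0.3]
gripper_width: 54.7
t 8.40 at [424.8 246.4  68.3] [-90.1   0.1  -5. ] w 54.5 F [ 0.5  0.1 -0.1] 
 delta cm [0.08 5.38 0.15] twist [ 0.11 -0.04 -0.14] dist mm 54 rot 0
```

View pics/s4.png

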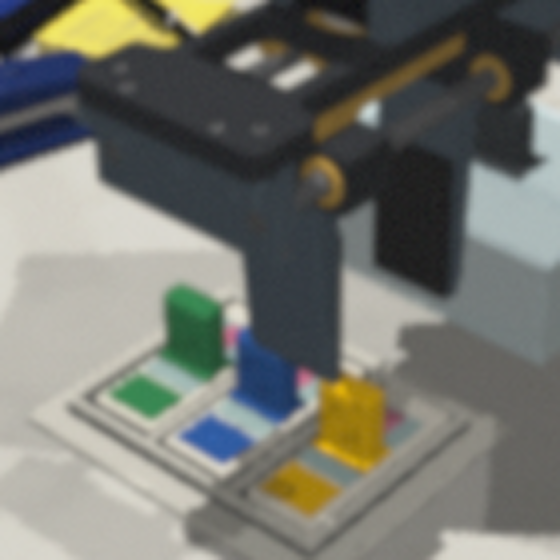

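Finger lines up with the yellow grip (px ~350,420) and stays clear of blue. Descend with a slow finish.

```bash
python3 -m pendant '[{"delta_pos":[0.08,1.5,0.1],"twist":[0,0,0],"grip":60},{"delta_pos":[0.08,3,0.15],"twist":[0,0,0],"grip":60},{"delta_pos":[0.08,4.2,0.15],"twist":[0,0,0],"grip":60},{"delta_pos":[0.08,5,0.15],"twist":[0,0,0],"grip":60},{"delta_pos":[0.08,5.35,0.15],"twist":[0,0,0],"grip":60}]'; python3 -m pendant '[{"delta_pos":[0,0,0],"twist":[0,0,0],"grip":25},{"delta_pos":[0,0,0],"twist":[0,0,0],"grip":20},{"delta_pos":[0,0,0],"twist":[0,0,0],"grip":17},{"delta_pos":[0,0,0],"twist":[0,0,0],"grip":10},{"delta_pos":[0,0,0],"twist":[0,0,0],"grip":0}]' 25;  python3 -m pendant '[{"delta_pos":[0,0,0],"twist":[0,0,0],"grip":0},{"delta_pos":[0,0,0],"twist":[0,0,0],"grip":0},{"delta_pos":[0,0,0],"twist":[0,0,0],"grip":0},{"delta_pos":[0,-0.1,0],"twist":[0,0,0],"grip":0},{"delta_pos":[0,-0.4,0],"twist":[0,0,0],"grip":0}]' 30
```

```text
time_s: 8.9
ee_pos: [426.3, 248.6, 15.8]
ee_rot: [-90.0, 0.0, -5.0]
force: [0.1, 0.0, -0.2]
gripper_width: 55.3
time_s: 9.4
ee_pos: [426.6, 248.9, 16.7]
ee_rot: [-90.0, -0.0, -5.0]
force: [-0.0, 0.1, 0.3]
gripper_width: 17.4
time_s: 9.9
ee_pos: [426.1, 248.7, 20.2]
ee_rot: [-90.0, 0.0, -5.0]
force: [-0.9, -0.2, -0.8]
gripper_width: 12.0
```

```bash
python3 -m pendant '[{"delta_pos":[0,-1.5,0],"twist":[0,0,0],"grip":0},{"delta_pos":[0,-3.5,0],"twist":[0,0,0],"grip":0},{"delta_pos":[0,-6,0],"twist":[0,0,0],"grip":0},{"delta_pos":[0,-8.5,0],"twist":[0,0,0],"grip":0},{"delta_pos":[0,-11,0],"twist":[0,0,0],"grip":0}]'; python3 -m pendant '[{"delta_pos":[0,-1,0],"twist":[0,0,0],"grip":0},{"delta_pos":[0,-1.5,0],"twist":[0,0,0],"grip":0},{"delta_pos":[0,-1.5,0],"twist":[0,0,0],"grip":0},{"delta_pos":[0,-1.5,0],"twist":[0,0,0],"grip":0},{"delta_pos":[0,-1.5,0],"twist":[0,0,0],"grip":0}]'
python3 - <<'E'
from h import *
np.set_printoptions(precision=2,suppress=True)
go([426,248.7,140],Rdown(-5))
im,d=imaging.grab_frame('scene'); cv2.imwrite('pics/s5f.png',im[:,:,::-1]); np.save('pics/s5.npy',d)
cv2.imwrite('pics/s5.png',cv2.resize(im[210:360,165:315],(600,600),interpolation=cv2.INTER_CUBIC)[:,:,::-1])
E
```

```text
time_s: 10.4
ee_pos: [426.2, 248.7, 131.5]
ee_rot: [-90.0, 0.0, -5.0]
force: [0.5, 0.4, -0.1]
gripper_width: 11.9
time_s: 10.9
ee_pos: [425.8, 248.5, 144.2]
ee_rot: [-90.1, 0.1, -5.0]
force: [-0.9, -0.8, -0.2]
gripper_width: 12.1
t 10.90 at [425.8 248.5 144.2] [-90.1   0.1  -5. ] w 12.1 F [-0.9 -0.8 -0.2] 
 delta cm [0.02 0.42 0.02] twist [ 0.08 -0.01 -0.12] dist mm 4 rot 0
```

View pics/s5.png

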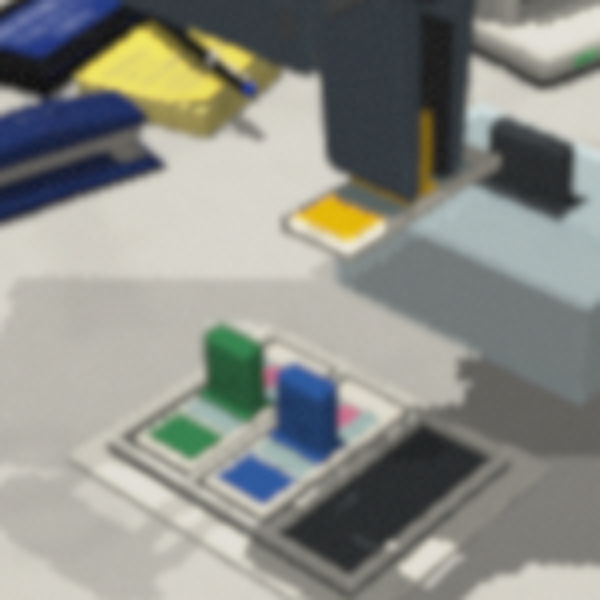

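Slide lifted level, blue and green undisturbed, yellow bay empty. Check the slide's offset in the grip from its two +y plate corners (px ~(285,222) and (352,253) in the zoom).

Run:
```python
from h import *
np.set_printoptions(precision=1,suppress=True)
im=cv2.imread('pics/s5f.png'); a=cv2.resize(im[235:280,225:300],None,fx=10,fy=10,interpolation=cv2.INTER_CUBIC); cv2.imwrite('pics/s5z.png',a)
hsv=cv2.cvtColor(im,cv2.COLOR_BGR2HSV); m=np.zeros((420,560),np.uint8); b=np.s_[240:275,230:275]; m[b]=((hsv[b][...,0]>=18)&(hsv[b][...,0]<=30)&(hsv[b][...,1]>150))
n,l,st,c=cv2.connectedComponentsWithStats(m); print(st,c)
```

```text
[[     0      0    560    420 235039]
 [   270    240      3     18     52]
 [   240    259     19     10    109]] [[279.5 209.5]
 [271.  248.3]
 [249.3 263.8]]
```

View pics/s5z.png

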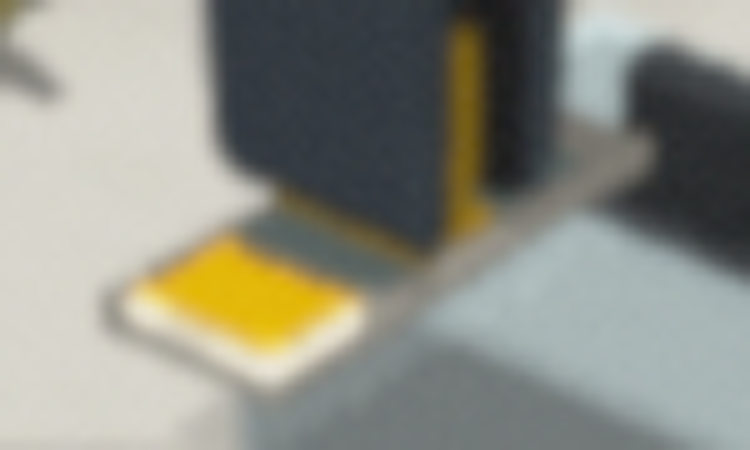

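Run:
```python
from h import *
np.set_printoptions(precision=1,suppress=True)
g=lambda L,z:plane('scene',[((x+.5)/10-.5+225,(y+.5)/10-.5+235) for x,y in L],z)
q=g([(113,297),(275,387),(655,150)],138.5); print('plate corners',q,'end mid',q[:2].mean(0),'c',(q[0]+q[2])/2)
print('label',g([(248,293)],138.5))
R=Rdown(-5); s=state(); 
f=g([(222,150),(440,250)],144.2); print('finger',f)
u=R[:,0]; 
for nm,p in (('plate',q),('finger',f)): print(nm,(p-[425.8,248.5,0])@np.c_[u,R[:,2]])
```

```text
plate corners [[443.2 285.  138.5]
 [414.3 289.8 138.5]
 [407.  213.5 138.5]] end mid [428.8 287.4 138.5] c [425.1 249.3 138.5]
label [[429.9 274.3 138.5]]
finger [[448.3 255.3 144.2]
 [410.8 259.3 144.2]]
plate [[ 14.2  37.9]
 [-15.   40.2]
 [-15.6 -36.5]]
finger [[ 21.8   8.7]
 [-15.9   9.4]]
```

Slide is centred on the tool within about 1 mm. Now the transfer toward the scanner.

```bash
cat >> h.py <<'E'
F=np.array([579,-142,70.4]); TH=26.; PS=-16.8
def Rf(th=TH,ps=PS):
    a,b=np.radians(th),np.radians(ps); x=np.array([np.cos(a)*np.cos(b),np.cos(a)*np.sin(b),np.sin(a)]); z=np.array([-np.sin(b),np.cos(b),0]); return np.c_[x,np.cross(z,x),z]
def tgt(h,th=TH,ps=PS,F=F): return F+Rf(th,ps)[:,1]*-(10.7+h)
E
python3 - <<'E'
from h import *
np.set_printoptions(precision=2,suppress=True)
print(tgt(60)); go([475,100,150],Rf(8,-9))
E
```

```text
[ 549.33 -133.04  133.94]
t 10.95 at [425.9 248.5 144.4] [-90.1   0.1  -5. ] w 11.8 F [-1.2  0.3  0.3] 
 delta cm [  6.18  -0.56 -14.37] twist [-0.2   3.99 -8.09] dist mm 157 rot 9
```

```bash
python3 -m pendant '[{"delta_pos":[1.0,-0.1,-2.3],"twist":[0,0.8,-1.6],"grip":0},{"delta_pos":[2.2,-0.2,-5.2],"twist":[0,1.6,-3.2],"grip":0},{"delta_pos":[3.5,-0.3,-8.2],"twist":[0,2.4,-4.9],"grip":0},{"delta_pos":[4.8,-0.4,-11.3],"twist":[0,3.2,-6.5],"grip":0},{"delta_pos":[6.2,-0.56,-14.4],"twist":[-0.2,4,-8.1],"grip":0}]'
python3 - <<'E'
from h import *
np.set_printoptions(precision=2,suppress=True)
go([520,-40,150],Rf(18,-13)); print(state()['qpos'].round(0))
E
```

```text
time_s: 11.45
ee_pos: [475.4, 98.7, 150.4]
ee_rot: [-90.0, -8.1, -9.0]
force: [0.5, 0.2, 0.0]
gripper_width: 11.7
t 11.45 at [475.4  98.7 150.4] [-90.   -8.1  -9. ] w 11.7 F [0.5 0.2 0. ] 
 delta cm [  6.51   0.96 -13.  ] twist [-0.94  3.87 -9.91] dist mm 146 rot 11
[ 12.  10. 112.  -4.  51. -66.]
```

```bash
python3 -m pendant '[{"delta_pos":[1.3,0.2,-2.6],"twist":[-0.2,0.8,-2],"grip":0},{"delta_pos":[2.6,0.4,-5.2],"twist":[-0.4,1.6,-4],"grip":0},{"delta_pos":[3.9,0.6,-7.8],"twist":[-0.6,2.4,-6],"grip":0},{"delta_pos":[5.2,0.8,-10.4],"twist":[-0.8,3.1,-8],"grip":0},{"delta_pos":[6.5,0.96,-13],"twist":[-0.94,3.87,-9.9],"grip":0}]'
python3 - <<'E'
from h import *
np.set_printoptions(precision=2,suppress=True)
go(tgt(45),Rf()); print(state()['qpos'].round(0))
E
```

```text
time_s: 11.95
ee_pos: [519.9, -39.8, 149.8]
ee_rot: [-90.0, -18.0, -13.0]
force: [-0.0, 0.5, -0.6]
gripper_width: 12.0
t 11.95 at [519.9 -39.8 149.8] [-90. -18. -13.] w 12.0 F [-0.   0.5 -0.6] 
 delta cm [ 4.44  4.53 -8.46] twist [-1.44  3.5  -8.  ] dist mm 106 rot 9
[ -4.   9. 116.  -5.  38. -78.]
```

```bash
python3 -m pendant '[{"delta_pos":[1,0.6,-2.1],"twist":[-0.4,0.9,-2],"grip":0},{"delta_pos":[2,1.4,-4.2],"twist":[-0.7,1.8,-4],"grip":0},{"delta_pos":[3,2.4,-6.3],"twist":[-1.1,2.6,-6],"grip":0},{"delta_pos":[4,3.5,-7.8],"twist":[-1.4,3.5,-8],"grip":0},{"delta_pos":[4.44,4.5,-8.46],"twist":[-1.44,3.5,-8],"grip":0}]'; python3 -m pendant '[{"delta_pos":[0,0,0],"twist":[0,0,0],"grip":0},{"delta_pos":[0,0,0],"twist":[0,0,0],"grip":0},{"delta_pos":[0,0,0],"twist":[0,0,0],"grip":0},{"delta_pos":[0,0,0],"twist":[0,0,0],"grip":0},{"delta_pos":[0,0,0],"twist":[0,0,0],"grip":0}]' 40
python3 - <<'E'
from h import *
np.set_printoptions(precision=2,suppress=True)
go(tgt(12),Rf())
for n in ('scene','top'):
    im,d=imaging.grab_frame(n); cv2.imwrite(f'pics/{n}6.png',im[:,:,::-1]); np.save(f'pics/{n}6.npy',d)
s=cv2.imread('pics/scene6.png'); t=cv2.imread('pics/top6.png')
cv2.imwrite('pics/v6.png',np.hstack([cv2.resize(s[140:230,255:345],(400,400),interpolation=cv2.INTER_CUBIC),cv2.resize(t[140:240,300:400],(400,400),interpolation=cv2.INTER_CUBIC)]))
E
```

```text
time_s: 12.45
ee_pos: [554.9, -134.6, 120.0]
ee_rot: [-90.0, -25.9, -16.8]
force: [-0.2, -0.8, -0.3]
gripper_width: 12.2
time_s: 12.95
ee_pos: [556.0, -133.3, 121.8]
ee_rot: [-90.0, -26.0, -16.7]
force: [0.0, -0.5, -0.6]
gripper_width: 12.0
t 12.95 at [ 556.  -133.3  121.8] [-90.  -26.  -16.7] w 12.0 F [ 0.  -0.5 -0.6] 
 delta cm [-0.05  3.43 -0.17] twist [-0.05  0.06  0.04] dist mm 34 rot 0
```

View pics/v6.png

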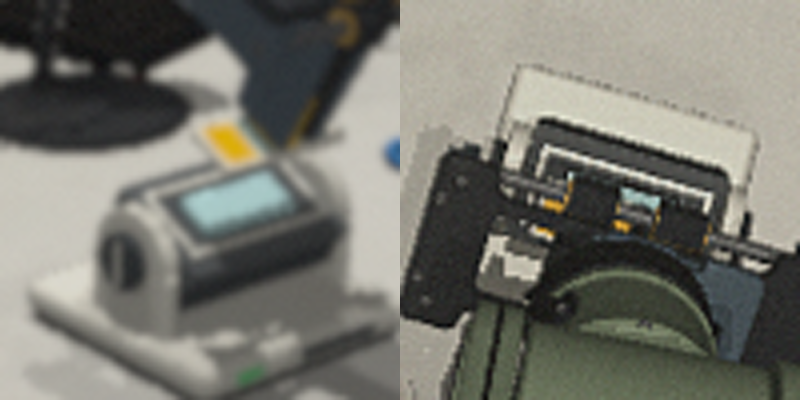

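Scene: slide hovers parallel over the face, label end toward +y. Approach to 12 mm above the face.

```bash
python3 -m pendant '[{"delta_pos":[-0.05,0.9,-0.1],"twist":[0,0,0],"grip":0},{"delta_pos":[-0.05,1.8,-0.17],"twist":[0,0,0],"grip":0},{"delta_pos":[-0.05,2.6,-0.17],"twist":[0,0,0],"grip":0},{"delta_pos":[-0.05,3.2,-0.17],"twist":[0,0,0],"grip":0},{"delta_pos":[-0.05,3.4,-0.17],"twist":[0,0,0],"grip":0}]'; python3 -m pendant '[{"delta_pos":[0,0,0],"twist":[0,0,0],"grip":0},{"delta_pos":[0,0,0],"twist":[0,0,0],"grip":0},{"delta_pos":[0,0,0],"twist":[0,0,0],"grip":0},{"delta_pos":[0,0,0],"twist":[0,0,0],"grip":0},{"delta_pos":[0,0,0],"twist":[0,0,0],"grip":0}]'
python3 - <<'E'
from h import *
np.set_printoptions(precision=2,suppress=True)
go(tgt(5),Rf())
for n in ('scene','top'):
    im,d=imaging.grab_frame(n); cv2.imwrite(f'pics/{n}7.png',im[:,:,::-1]); np.save(f'pics/{n}7.npy',d)
s=cv2.imread('pics/scene7.png'); t=cv2.imread('pics/top7.png')
cv2.imwrite('pics/v7.png',cv2.resize(s[165:225,265:345],None,fx=10,fy=10,interpolation=cv2.INTER_CUBIC))
cv2.imwrite('pics/v7t.png',cv2.resize(t[160:220,315:395],None,fx=10,fy=10,interpolation=cv2.INTER_CUBIC))
E
```

```text
time_s: 13.55
ee_pos: [569.1, -139.6, 89.3]
ee_rot: [-90.0, -25.9, -16.8]
force: [-0.1, 0.2, -0.6]
gripper_width: 11.6
time_s: 14.05
ee_pos: [569.3, -139.5, 90.9]
ee_rot: [-90.0, -26.0, -16.8]
force: [-0.5, -0.2, -0.2]
gripper_width: 12.0
t 14.05 at [ 569.3 -139.5   90.9] [-90.  -26.  -16.8] w 12.0 F [-0.5 -0.2 -0.2] 
 delta cm [0.   0.71 0.05] twist [-0.03  0.02  0.03] dist mm 7 rot 0
```

View pics/v7.png

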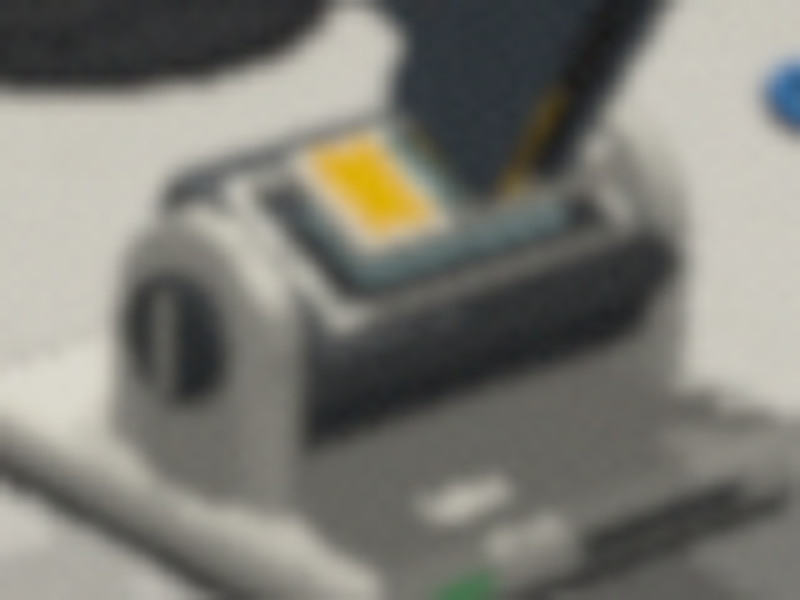

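View pics/v7t.png

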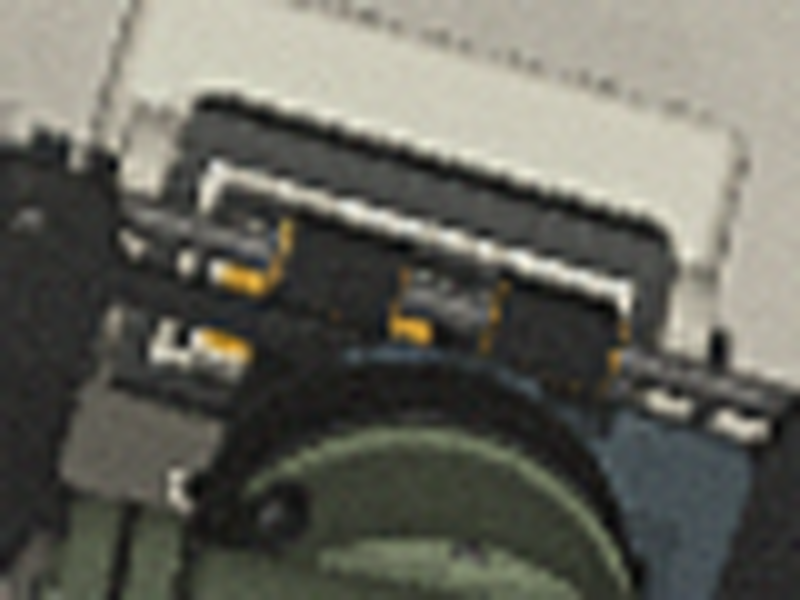

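```bash
cat > m4.py <<'E'
from h import *
np.set_printoptions(precision=1,suppress=True)
R=Rf(); ex,n,ey=R[:,0],-R[:,1],R[:,2]
def fr(nm,L,o,h,k=10):
    uv=[((x+.5)/k-.5+o[0],(y+.5)/k-.5+o[1]) for x,y in L]; og,d=rays(nm,uv)
    t=((F+h*n-og)@n)/(d@n); P=og+d*t[:,None]-F; return np.c_[P@ex,P@ey]
o=(265,165)
print('scene lips (expect +-19.5?,43.5)\n',fr('scene',[(235,185),(545,112),(640,222),(340,322)],o,3))
print('scene glass (12,29)\n',fr('scene',[(305,190),(508,128),(570,208),(375,278)],o,4))
print('top lips\n',fr('top',[(213,118),(628,240),(565,422),(162,302)],(315,165),3)); print('top glass\n',fr('top',[(272,180),(545,250),(508,363),(243,288)],(315,165),4))
p=lambda X:(proj('scene',[F+X[0]*ex+X[1]*ey+X[2]*n])[0]-o+.5)*10
for X in ((15,39,17),(-15,39,17),(-15,39,12),(-15,-39,12),(15,20,17),(-15,20,17)): print('slide pred',X,p(X))
E
python3 m4.py
python3 - <<'E'
import cv2
s=cv2.imread('pics/scene7.png'); cv2.imwrite('pics/v7z.png',cv2.resize(s[172:200,285:325],None,fx=20,fy=20,interpolation=cv2.INTER_CUBIC))
E
```

```text
scene lips (expect +-19.5?,43.5)
 [[ 22.2  43.3]
 [ 17.4 -45.4]
 [-18.6 -44.4]
 [-19.3  45.8]]
scene glass (12,29)
 [[ 15.   29.3]
 [ 15.3 -31.6]
 [-10.1 -29.3]
 [-12.1  30.5]]
top lips
 [[ 20.   44.8]
 [ 20.4 -44.3]
 [-20.2 -43.9]
 [-20.5  43.6]]
top glass
 [[ 11.2  29.4]
 [ 13.6 -28.6]
 [-11.5 -28.7]
 [-12.4  28.4]]
slide pred (15, 39, 17) [291.2 157.6]
slide pred (-15, 39, 17) [374.6 254.6]
slide pred (-15, 39, 12) [366.6 271.2]
slide pred (-15, -39, 12) [628.7 188.3]
slide pred (15, 20, 17) [357.6 138.2]
slide pred (-15, 20, 17) [440.9 233.8]
```

View pics/v7z.png

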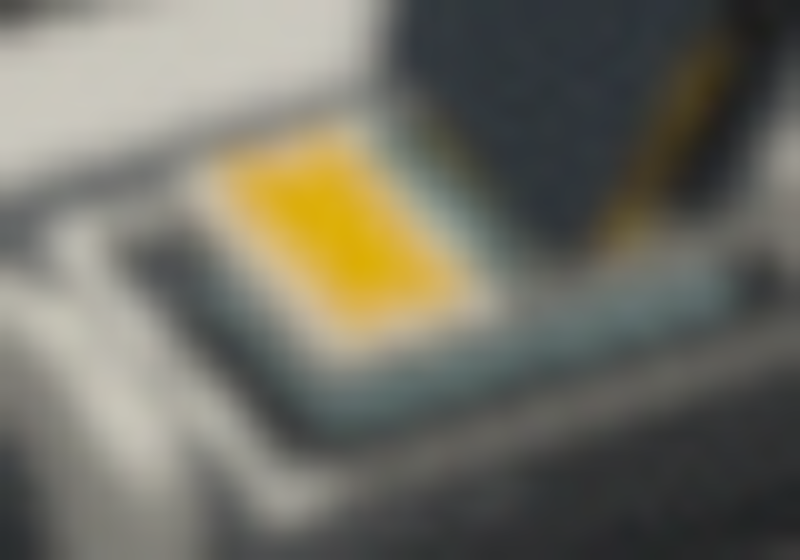

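Slide corners match the prediction within about 1 mm, and frame lips and glass agree with the model in both views. Descend in small steps, watching force.

```bash
python3 -m pendant '[{"delta_pos":[0,0.2,0],"twist":[0,0,0],"grip":0},{"delta_pos":[0,0.4,0],"twist":[0,0,0],"grip":0},{"delta_pos":[0,0.6,0],"twist":[0,0,0],"grip":0},{"delta_pos":[0,0.75,0],"twist":[0,0,0],"grip":0},{"delta_pos":[0,0.8,0],"twist":[0,0,0],"grip":0}]' 50
cat > f.py <<'E'
from h import *
np.set_printoptions(precision=2,suppress=True)
s=state();R=Rf();n=-R[:,1];p=s['ee_pos']-F
print('t %.2f'%s['time_s'],'h %.2f'%(p@n-10.7),'x %.2f y %.2f'%(p@R[:,0],p@R[:,2]),'Fn %.1f Fx %.1f Fy %.1f'%(s['force']@n,s['force']@R[:,0],s['force']@R[:,2]),'M tool',Rt(s['ee_rot']).T@s['torque'],'w %.1f'%s['gripper_width'],'rot',s['ee_rot'])
E
python3 f.py;  python3 -m pendant '[{"delta_pos":[0,0.05,0],"twist":[0,0,0],"grip":0},{"delta_pos":[0,0.1,0],"twist":[0,0,0],"grip":0},{"delta_pos":[0,0.15,0],"twist":[0,0,0],"grip":0},{"delta_pos":[0,0.2,0],"twist":[0,0,0],"grip":0},{"delta_pos":[0,0.2,0],"twist":[0,0,0],"grip":0}]'; python3 f.py
```

```text
time_s: 14.65
ee_pos: [572.5, -140.5, 83.1]
ee_rot: [-90.0, -26.0, -16.8]
force: [0.2, 0.1, -0.4]
gripper_width: 11.7
t 14.65 h 3.59 x -0.38 y -0.47 Fn -0.4 Fx 0.0 Fy 0.2 M tool [0.1  0.04 0.12] w 11.7 rot [-89.99 -25.98 -16.77]
time_s: 15.15
ee_pos: [573.2, -140.8, 81.6]
ee_rot: [-90.0, -26.0, -16.8]
force: [-1.8, 1.1, 2.3]
gripper_width: 11.7
t 15.15 h 1.97 x -0.35 y -0.47 Fn 2.9 Fx -0.8 Fy 0.5 M tool [0.13 0.   0.38] w 11.7 rot [-89.99 -25.99 -16.78]
```

```bash
python3 -m pendant '[{"delta_pos":[0,0.03,0],"twist":[0,0,0],"grip":0},{"delta_pos":[0,0.06,0],"twist":[0,0,0],"grip":0},{"delta_pos":[0,0.1,0],"twist":[0,0,0],"grip":0},{"delta_pos":[0,0.1,0],"twist":[0,0,0],"grip":0},{"delta_pos":[0,0.1,0],"twist":[0,0,0],"grip":0}]';python3 f.py;  python3 -m pendant '[{"delta_pos":[0,0.03,0],"twist":[0,0,0],"grip":0},{"delta_pos":[0,0.06,0],"twist":[0,0,0],"grip":0},{"delta_pos":[0,0.1,0],"twist":[0,0,0],"grip":0},{"delta_pos":[0,0.1,0],"twist":[0,0,0],"grip":0},{"delta_pos":[0,0.1,0],"twist":[0,0,0],"grip":0}]'; python3 f.py
```

```text
time_s: 15.65
ee_pos: [573.7, -140.9, 80.7]
ee_rot: [-90.0, -26.0, -16.8]
force: [-3.6, 0.9, 3.0]
gripper_width: 12.0
t 15.65 h 0.91 x -0.32 y -0.48 Fn 4.4 Fx -2.0 Fy -0.2 M tool [0.14 0.06 0.5 ] w 12.0 rot [-89.99 -25.99 -16.78]
time_s: 16.15
ee_pos: [574.1, -141.0, 79.8]
ee_rot: [-90.0, -26.0, -16.8]
force: [-3.7, 0.5, 4.4]
gripper_width: 11.7
t 16.15 h -0.11 x -0.33 y -0.47 Fn 5.6 Fx -1.4 Fy -0.6 M tool [ 0.1  -0.02  0.51] w 11.7 rot [-89.99 -25.99 -16.77]
```

```bash
python3 -m pendant '[{"delta_pos":[0,0.03,0],"twist":[0,0,0],"grip":0},{"delta_pos":[0,0.06,0],"twist":[0,0,0],"grip":0},{"delta_pos":[0,0.08,0],"twist":[0,0,0],"grip":0},{"delta_pos":[0,0.08,0],"twist":[0,0,0],"grip":0},{"delta_pos":[0,0.08,0],"twist":[0,0,0],"grip":0}]';python3 f.py;  python3 -m pendant '[{"delta_pos":[0,0.02,0],"twist":[0,0,0],"grip":0},{"delta_pos":[0,0.04,0],"twist":[0,0,0],"grip":0},{"delta_pos":[0,0.05,0],"twist":[0,0,0],"grip":0},{"delta_pos":[0,0.05,0],"twist":[0,0,0],"grip":0},{"delta_pos":[0,0.05,0],"twist":[0,0,0],"grip":0}]'; python3 f.py
```

```text
time_s: 16.65
ee_pos: [574.3, -141.1, 79.4]
ee_rot: [-90.0, -26.0, -16.8]
force: [-6.6, 1.6, 9.0]
gripper_width: 11.6
t 16.65 h -0.55 x -0.31 y -0.48 Fn 11.1 Fx -2.1 Fy -0.3 M tool [0.09 0.05 0.68] w 11.6 rot [-89.99 -26.   -16.78]
time_s: 17.15
ee_pos: [574.4, -141.1, 79.4]
ee_rot: [-90.0, -26.0, -16.8]
force: [-10.7, 2.2, 12.5]
gripper_width: 11.8
t 17.15 h -0.57 x -0.30 y -0.47 Fn 16.0 Fx -4.3 Fy -1.0 M tool [0.11 0.08 0.79] w 11.8 rot [-89.99 -26.01 -16.78]
```

Height has stopped at the frame and force rises stiffly (16 N), so it is seated. Look to verify.

```bash
python3 - <<'E'
from h import *
for n in ('scene','top'):
    im,d=imaging.grab_frame(n); cv2.imwrite(f'pics/{n}8.png',im[:,:,::-1]); np.save(f'pics/{n}8.npy',d)
s=cv2.imread('pics/scene8.png')
cv2.imwrite('pics/v8.png',cv2.resize(s[168:208,280:333],None,fx=15,fy=15,interpolation=cv2.INTER_CUBIC))
R=Rf(); ex,n,ey=R[:,0],-R[:,1],R[:,2]
for X in ((15,39,5),(-15,39,5),(-15,39,0),(-15,-39,5),(12,22,5)): print(X,((proj('scene',[F+X[0]*ex+X[1]*ey+X[2]*n])[0]-(280,168)+.5)*15).round(0))
E
python3 f.py
```

```text
(15, 39, 5) [184. 251.]
(-15, 39, 5) [308. 396.]
(-15, 39, 0) [296. 421.]
(-15, -39, 5) [700. 271.]
(12, 22, 5) [285. 239.]
t 17.25 h -0.57 x -0.33 y -0.47 Fn 15.2 Fx -3.4 Fy -0.7 M tool [0.11 0.07 0.78] w 11.8 rot [-89.99 -26.01 -16.78]
```

View pics/v8.png

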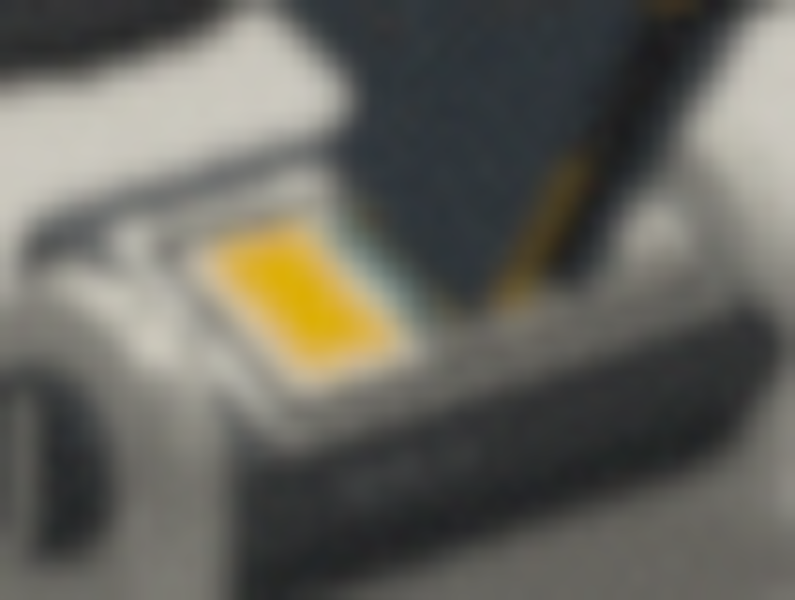

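View pics/scene8.png

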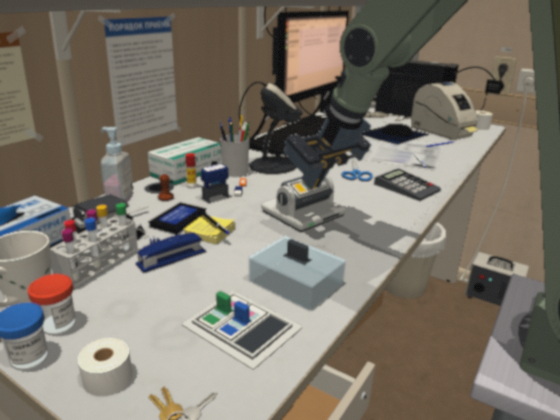

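The slide lies inside the lips (gap visible along left and lower lips), corners within about 0.5 px of the flush prediction. Last checks: averaged force, cover height and position, other slides.

Run:
```python
from h import *
np.set_printoptions(precision=1,suppress=True)
R=Rf();n=-R[:,1];L=[];D=[]
for i in range(6):
    im,d=imaging.grab_frame('scene'); D.append(d); s=state(); L.append(np.r_[s['force']@n,s['force']@R[:,0],(s['ee_pos']-F)@n-10.7,s['gripper_width']])
print(np.mean(L,0),np.std(L,0),s['qvel'].round(1))
C=cloud('scene',np.median(D,0)); P=C[240:300,245:350].reshape(-1,3); q=P[abs(P[:,2]-49)<3]
w=cv2.minAreaRect(q[:,:2].astype(np.float32)); A=np.c_[q[:,:2]-q[:,:2].mean(0),np.ones(len(q))];k=np.linalg.lstsq(A,q[:,2],rcond=None)[0]
print('cover roof',len(q),np.median(q,0),w,'slope',np.degrees(np.hypot(*k[:2])))
hsv=cv2.cvtColor(im,cv2.COLOR_RGB2HSV); m=np.zeros((420,560),bool); b=np.s_[285:365,180:305]
for nm,lo,hi in (('b',100,125),('g',55,90)):
    m[:]=0; m[b]=(hsv[b][...,0]>=lo)&(hsv[b][...,0]<=hi)&(hsv[b][...,1]>90); P=C[m]; P=P[abs(P[:,2]-20)<30]; print(nm,np.median(P[P[:,2]>36],0),np.median(P[P[:,2]<13],0))
# label plane tilt
ly=np.zeros((420,560),bool); b=np.s_[180:196,290:310]; ly[b]=(hsv[b][...,0]>=15)&(hsv[b][...,0]<=32)&(hsv[b][...,1]>90); P=C[ly]; print('label',len(P),P.mean(0),((P-F)@np.c_[R[:,0],R[:,2],n]).mean(0)); c=P.mean(0);vt=np.linalg.svd(P-c)[2];nn=vt[2]*np.sign(vt[2,2]);print('label normal tilt',np.degrees(np.arccos(nn[2])),'yaw',np.degrees(np.arctan2(-nn[1],-nn[0])))
```

```text
[15.4 -3.6 -0.6 11.7] [0.4 0.7 0.  0.1] [-0.1  0.1 -0.1 -0.  -0.   0. ]
cover roof 2129 [446.5 111.4  48.7] ((461.6591491699219, 98.3150863647461), (100.0126724243164, 130.68431091308594), 84.82029724121094) slope 0.31316638179194356
b [465.2 246.6  40.2] [470.4 270.   11.5]
g [502.4 243.5  40.2] [506.3 266.8  11.6]
label 68 [ 586.2 -115.9   75.1] [ 1.5 27.1  4.5]
label normal tilt 26.417574037058092 yaw -18.832832462355608
```

```bash
python3 -c "
from workcell import job,state
print(job.job_done()); print(state()['time_s'],state()['force'])"
```

```text
the job is handed in; nothing more can be done
None
the job is handed in; nothing more can be done
```

The job is handed in at about 17.5 s, with the yellow slide still gripped and pressed flush in the scanner. The hand-in gives no verdict, so the results below are my own measurements.

- **Dust cover:** I lifted it straight off and set it down released and upright on the desk. Its roof is at 48.7 mm (49 expected), its slope about 0.3°, and its centre about 146 mm from the tray's.
- **Yellow slide:** I matched it to the measured face (26° tilt, -16.8° yaw) and pressed it in 1 mm and smaller steps. The force followed the stage spring to about 6 N, then rose stiffly once the frame was reached. At the end it held 15.4 N normal, at 50 N grip, with the arm still.
- **Fit on the frame:** the commanded pose puts the slide within about 0.5 mm of the frame centre, plus about 1–2 mm of camera error. The label surface measured 26.4° tilt, 4.5 mm above the frame (5 expected).
- **Other slides:** blue and green read within about 0.4 mm of where they stood after the cover came off.

Two readings did not fully agree:
- A steady -3.6 N down-slope side force remains, which I put down to friction on the glass.
- The yaw from the small label patch came out 2° from the head's own yaw, within the noise of that patch.

I could not read the stage travel directly. I inferred it from the spring force and the stiff stop. I also did not re-measure the head's tilt after pressing; I saw no movement in the pictures.

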